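# Square up a pile of plates in the corner jig

### The arm

A 7-joint arm with a two-finger parallel gripper is mounted at the origin on a cart in front of the work surface, level with it; the furniture and walls round the work are solid. World frame = base frame: x ahead of the robot, y to its left, z up, the work surface at z = 0. Lengths are in mm, angles in rad, forces in N, time in s.
With the tool pointing down it reaches from about 400 to 925 mm from the base axis. Payload 5.6 kg.
Tool frame: the origin (TCP) lies midway between the tips of the shut fingers; the grasp point (between the pads) lies 19 mm behind it; z points along the fingers, y is the direction in which the jaws open and shut (so a half turn about z gives the same grasp; the last joint's range is limited). The gripper opens to 85 mm and grips with 20 to 120 N. Pads are 22 mm wide; open, the fingers measure 114 mm over their backs; the gripper's body (76 mm by 85 mm) begins 54 mm behind the grasp point. The pads swing forward as they close: fully open they stand 13 mm farther back than shut.
Start: joints at [-1.361, 0.468, -0.012, 1.603, 0.006, 1.071, -0.056], TCP at [162.616, 629.336, 231.29] pointing down, gripper open.
Joint ranges: [-2.53, 2.53], [-0.31, 2.02], [-1.57, 1.55], [0.28, 2.44], [-1.29, 4.43], [0.15, 1.84], [-2.92, 2.92]. Speed limits (rad/s): [2.57, 2.57, 3.14, 3.14, 3.14, 3.14, 3.14].

### API

Orientations are given as a 3x3 rotation matrix whose columns are the frame's x, y, z axes.
In Python, from bench import status, eyes, job_done gives the robot as it stands. The module is installed in compiled form; this text tells all that it offers.
- The arm moves only by the tool servo_tool, never from a script. Its argument "deltas" is a list of rows, each an object of numbers: "ax", "ay", "az": the turn, a rotation vector about the world's x, y, z in rad; "x", "y", "z": the shift along the world's x, y, z in m; "fingers": the closure in counts, from 0 (fully open) to 255 (shut). A call has 1 to 8 rows; each row is the pose to reach, as a shift and turn from the pose commanded when the call began; what a row does not reach only later rows make up. A row lasts 1/12 s, in which the tool goes at most 41.7 mm and 7.16 degrees, less where a joint would pass 70% of its speed; a pose out of reach is approached as far as the arm can. A call with a gripper value outside its range is refused whole. The fingers move at their own pace and stop on an object; "grip_force" is the grip in N (left out, the last holds). Time passes only in rows, so rows that repeat a pose let the fingers close. It gives the time, the measured TCP pose, the force and the opening at its end, in the units of the state.
- status.observe(): the state, without advancing time (a new reading comes with each control period).
- eyes.grab_frame(name): name is "scene" or "top"; returns a dict with "image" (400x640x3 uint8, red, green, blue), "K" (3x3 intrinsics, pixels), "rvec" (rotation vector, rad) and "tvec" (3), from world to camera coordinates, as OpenCV has them. Camera axes: x right, y down, z forward; pixel columns grow to the right and rows downward; lengths in mm; the calibration is good to about 2 mm. A picture is of the moment at which its call begins. There is no depth.
- job_done(): hands the job in, once; it reports no verdict.
The state is a dict: "time_s": time; "joint_pos": joint angles; "joint_velocities": joint speeds; "joint_torque": joint torques, N m; "position": TCP position; "tcp_rot": TCP orientation; "ft_force": force on the tool from outside, world axes, zero at the start; "torque": the same for the moment, N m; "finger_gap": opening from 0.0 (shut) to 1.0 (fully open).
Only numpy, scipy, OpenCV 4.12 (cv2) and the standard library are available. Lean on these libraries where they do the work, as an engineer would, in place of code of your own. Each camera call takes 0.05 s, during which the arm holds its last target. There are 200 camera calls.

### The job

One aluminium plate lies crooked in the corner jig and two more stand on edge in the blue rack. Lay those two flat on top of it and square all three into one straight pile, every plate flush against both of the jig's metal stops. Press them against the stops only gently, and leave the black plate standing in the rack.

Things in the scene. Friction and masses are not known exactly. Their poses are not given: they have to be found in the camera images.
- jig: Corner jig, fixed: plywood base board 170 (x) x 120 (y) x 10 mm. Origin: centre of its underside, z up. Two aluminium stops 12 mm thick, tops 52 mm above the origin, meet at its far left (+x, +y) corner; the other sides are open. The pile lies on the board in that corner, long sides along x; a plate that touches both stops has its centre at x = +10, y = +15 mm in this frame.
- jig_corner (a point): The inner corner of the stops on the board's upper face, at (70, 45, 10) mm in the jig's frame, same axes.
- long_stop: The jig's long stop, along x; inner face at y = +45 mm of the jig, from x = -78 to +70 mm. Origin and axes as the jig's.
- end_stop: The jig's end stop, along y; inner face at x = +70 mm of the jig, from y = -51 to +43 mm. Origin and axes as the jig's.
- rack: Blue plastic rack, fixed to the bench, 104 (x) x 112 (y) x 26 mm. Origin: centre of its underside. Three upright slots along its x, 12 mm wide, 38 mm apart (y = -38, 0, +38 mm), floor 6 mm and rib tops 26 mm above the origin; which plate stands in which slot varies.
- plate_a_center (a point): Bare aluminium plate, a flat plate 120 x 60 x 10 mm, about 0.18 kg. At the start it stands on a long edge in a slot of the rack, 60 mm tall, its upper 40 mm free. Point: its centre; x along the 120 mm length, y through the thickness, z along the 60 mm width (up at the start).
- plate_b_center (a point): Bare aluminium plate, the same as plate_a, a flat plate 120 x 60 x 10 mm, about 0.18 kg. At the start it stands on a long edge in a slot of the rack, 60 mm tall, its upper 40 mm free. Point: its centre; x along the 120 mm length, y through the thickness, z along the 60 mm width (up at the start).
- plate_dark_center (a point): Black plastic plate, to be left in the rack, a flat plate 120 x 60 x 10 mm, about 0.18 kg. At the start it stands on a long edge in a slot of the rack, 60 mm tall, its upper 40 mm free. Point: its centre; x along the 120 mm length, y through the thickness, z along the 60 mm width (up at the start).
- plate_a: The plate of plate_a_center; origin at the middle of the long edge it stands on, same axes.
- plate_b: The plate of plate_b_center; origin at the middle of the long edge it stands on, same axes.
- plate_base: The plate of plate_base_center; origin at the middle of its underside, same axes.
- plate_base_center (a point): Bare aluminium plate like the other two, loose (smooth metal, slides under a few newtons), lying flat and a little crooked on the jig's board, 1 to 3 cm from its place against the stops. Point: its centre; x along the 120 mm length, y along the 60 mm width, z up through the 10 mm thickness.

How it is judged:
By the outcome, as a careful person would: the job done as asked, in the order asked, and still so for the second after the job is handed in, with the robot touching nothing.
It also fails if it takes over 72 s, if anything falls off the work surface, if the arm or the gripper's body presses on something with over 40 N, if the wrist force passes 120 N, or if a joint passes its speed limit or range.

## Working session

There is one attempt and no reset: what is moved stays moved. The work goes in short steps, Python scripts to look and compute and a tool call to move; the robot and the scene stay as the last step left them, time stands still between calls to the robot, and variables do not carry over. Pictures are saved under pics/ and viewed, about 8 in all and at most 12, crops included, and the job is handed in when it is done.

Besides the shell and the picture viewer there is one more tool, called after "Call:" as name([rows], argument=value, ...), one row to a line, values as JSON. servo_tool: Moves the arm, as the interface text tells. Its arguments: {"type":"object","properties":{"deltas":{"type":"array","items":{"type":"object","properties":{"ax":{"type":"number"},"ay":{"type":"number"},"az":{"type":"number"},"x":{"type":"number"},"y":{"type":"number"},"z":{"type":"number"},"fingers":{"type":"number"}}}},"grip_force":{"type":"number"}},"required":["deltas"]}

```bash
mkdir -p pics
python3 - <<'E'
from bench import status, eyes
import cv2, numpy as np
s=status.observe(); print({k:np.round(v,3).tolist() for k,v in s.items()})
for n in("scene","top"):
    f=eyes.grab_frame(n); cv2.imwrite(f"pics/{n}0.png",f["image"][:,:,::-1]); print(n,np.round(f["K"],1).tolist(),np.round(f["rvec"],4),np.round(f["tvec"],1))
    np.savez(f"{n}.npz",K=f["K"],r=f["rvec"],t=f["tvec"])
E
```

```text
{'time_s': 0.0, 'joint_pos': [-1.361, 0.468, -0.012, 1.604, 0.006, 1.071, -0.056], 'joint_velocities': [-0.001, -0.001, 0.0, -0.0, 0.001, 0.001, 0.002], 'joint_torque': [0.0, -53.24, 0.022, -25.129, 0.011, 0.008, -0.0], 'position': [162.515, 628.767, 230.3], 'tcp_rot': [[-0.968, 0.25, -0.0], [0.25, 0.968, -0.002], [-0.0, -0.002, -1.0]], 'ft_force': [0.309, -0.32, -0.721], 'torque': [-0.008, 0.025, 0.001], 'finger_gap': 1.002}
scene [[476.6, 0.0, 328.6], [0.0, 476.6, 202.4], [0.0, 0.0, 1.0]] [ 1.999  -0.4374  0.2658] [-446.7   93.8 1089.4]
top [[405.3, 0.0, 311.9], [0.0, 405.3, 195.8], [0.0, 0.0, 1.0]] [ 2.2101 -2.1743  0.0924] [ -90.7  486.6 1154.9]
```

View pics/scene0.png

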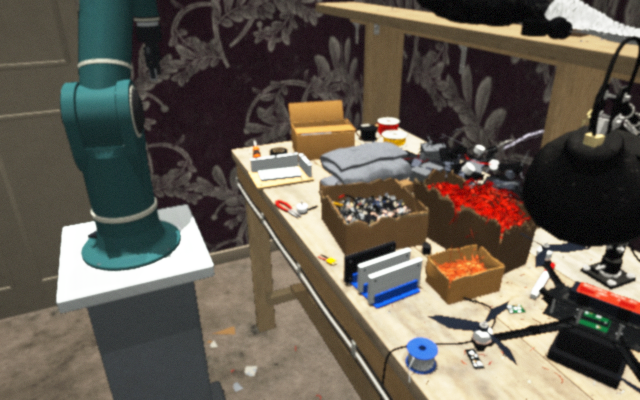

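View pics/top0.png

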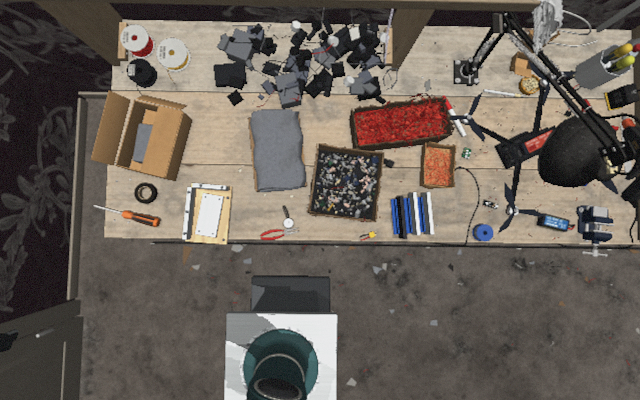

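```bash
cat > h.py <<'E'
import numpy as np, cv2
def cam(n):
    d=np.load(f"{n}.npz"); return d["K"],d["r"],d["t"]
def proj(n,P):
    K,r,t=cam(n); return cv2.projectPoints(np.array(P,float).reshape(-1,1,3),r,t,K,None)[0].reshape(-1,2)
def ray(n,uv,z):
    K,r,t=cam(n); R=cv2.Rodrigues(r)[0]; t=t.reshape(3)
    c=-R.T@t; out=[]
    for u,v in np.reshape(uv,(-1,2)):
        d=R.T@np.linalg.solve(K,[u,v,1]); out.append(c+d*(z-c[2])/d[2])
    return np.array(out)
def crop(img,x0,y0,w,h,s,fn):
    c=cv2.resize(img[y0:y0+h,x0:x0+w],None,fx=s,fy=s,interpolation=cv2.INTER_CUBIC)
    for k in range(0,w,10): cv2.putText(c,str(x0+k),(k*s,8),0,.3,(0,0,255),1); cv2.line(c,(k*s,9),(k*s,14),(0,0,255),1)
    for k in range(0,h,10): cv2.putText(c,str(y0+k),(0,k*s+4),0,.3,(0,0,255),1); cv2.line(c,(22,k*s),(27,k*s),(0,0,255),1)
    return c
E
python3 - <<'E'
from h import *
print(proj("top",[[0,0,0],[162,629,230],[500,0,0]]))
im=cv2.imread("pics/top0.png")
a=crop(im,175,175,65,75,8,"");b=crop(im,385,185,55,60,8,"")
o=np.zeros((600,520+440,3),np.uint8); o[:a.shape[0],:520]=a; o[:480,520:]=b
cv2.imwrite("pics/c0.png",o[:, :]); 
o=cv2.resize(o,(800,500)); cv2.imwrite("pics/c0.png",o)
E
```

```text
[[280.09696968 366.56616166]
 [  0.41891123 326.02666662]
 [283.72644324 191.68663485]]
```

View pics/c0.png

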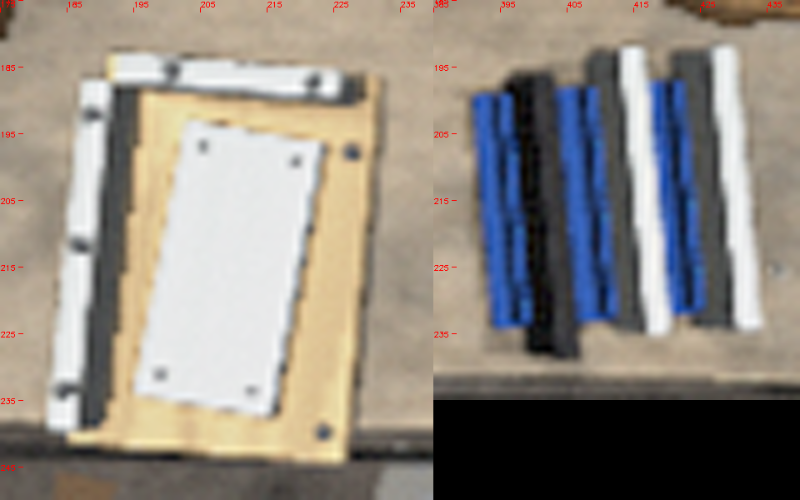

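```bash
cat > fit.py <<'E'
from h import *
from scipy.optimize import least_squares
def px(p,ox=0,x0=175,y0=175):
    p=np.array(p,float); return np.c_[(p[:,0]-ox+.5)/(20/3)-.5+x0,(p[:,1]+.5)/(20/3)-.5+y0]
def fit(model,uv,x0,n="top"):
    m=np.array(model,float)
    def P(q): c,s=np.cos(q[2]),np.sin(q[2]); return np.c_[q[0]+c*m[:,0]-s*m[:,1],q[1]+s*m[:,0]+c*m[:,1],m[:,2]]
    r=least_squares(lambda q:(proj(n,P(q))-uv).ravel(),x0,x_scale=[100,100,.1],loss="soft_l1"); 
    print(np.round([r.x[0],r.x[1],np.degrees(r.x[2])],1),"res",np.round(r.fun.reshape(-1,2),1).tolist()); return r.x
J=fit([(-85,-60,10),(85,-60,10),(-78,57,52),(-78,45,52),(82,43,52),(82,-51,52),(70,-51,52),(70,57,52)],
 px([(347,462),(380,76),(45,430),(78,432),(108,54),(341,68),(339,102),(83,80)]),[480,200,0])
B=fit([(60,30,20),(60,-30,20),(-60,-30,20),(-60,30,20)],px([(190,122),(324,142),(272,417),(134,392)]),[480,200,0])
top=[(60,5,66),(60,-5,66),(-60,-5,66),(-60,5,66)]
M=fit(top,px([(619,46),(645,46),(671,334),(647,334)],433,385,185),[400,-350,0])
R=fit(top,px([(711,46),(736,46),(762,328),(738,328)],433,385,185),[400,-350,0])
D=fit(top[:1]+top[2:],px([(507,72),(555,352),(527,352)],433,385,185),[400,-300,0])
K=fit([(52,56,26),(-52,56,26),(52,44,26)],px([(473,95),(495,328),(515,95)],433,385,185),[400,-350,0])
c,s=np.cos(J[2]),np.sin(J[2]); Rj=np.array([[c,-s],[s,c]])
print("base in jig",Rj.T@(B[:2]-J[:2]),np.degrees(B[2]-J[2]),"goal world",J[:2]+Rj@[10,15])
for n,q in(("M",M),("R",R)):
    P=[[q[0]+x*np.cos(q[2]),q[1]+x*np.sin(q[2]),66] for x in(60,-60)]; print(n,"scene px of top ends",proj("scene",P).round(1).tolist())
print("scene px jig stops",proj("scene",[np.r_[J[:2]+Rj@p,52] for p in((82,43),(82,-51),(-78,57))]).round(1).tolist())
E
python3 fit.py
python3 - <<'E'
from h import *
im=cv2.imread("pics/scene0.png")
a=crop(im,245,145,75,45,6,"");b=crop(im,335,235,95,75,6,"")
o=np.zeros((740,580,3),np.uint8); o[:270,:450]=a; o[280:730,:570]=b
cv2.imwrite("pics/c1.png",cv2.resize(o,(464,592)))
E
```

```text
[432.9 216.   -3.3] res [[-0.1, 0.4], [0.1, -0.4], [0.3, 0.3], [-0.3, 0.3], [1.3, -0.2], [-0.1, 0.2], [-0.2, -0.6], [-0.3, -0.2]]
[428.5 211.3  -9.1] res [[-0.2, -0.5], [0.2, 0.1], [0.0, 0.1], [0.0, 0.2]]
[ 441.7 -373.     5.2] res [[0.2, 0.2], [-0.2, -0.1], [-0.0, -0.2], [-0.0, 0.1]]
[ 443.5 -411.2    5.1] res [[0.1, -0.3], [-0.1, -0.5], [0.0, 0.3], [0.0, 0.5]]
[ 432.5 -324.7    4.6] res [[-0.1, -0.8], [-0.3, 0.2], [0.3, 0.4]]
[ 435.  -371.6    3.5] res [[1.1, -0.3], [-0.0, 1.0], [-1.0, -0.5]]
base in jig [-4.14181361 -4.90464605] -5.844197054511371 goal world [443.78172252 230.38454051]
M scene px of top ends [[410.1, 247.5], [359.4, 264.6]]
R scene px of top ends [[422.0, 256.9], [370.2, 275.1]]
scene px jig stops [[301.9, 152.4], [312.1, 163.0], [249.5, 157.8]]
```

View pics/c1.png

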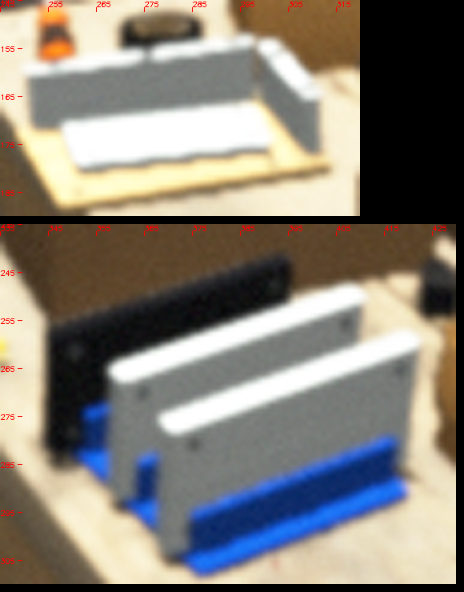

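Call:
servo_tool([
  {"x": 0.04,"y": -0.02,"z": 0.02,"az": -0.1},
  {"x": 0.2,"y": -0.2,"z": 0.03,"az": -0.7},
  {"x": 0.2,"y": -0.2,"z": 0.03,"az": -0.7},
  {"x": 0.2,"y": -0.2,"z": 0.03,"az": -0.7},
  {"x": 0.2,"y": -0.2,"z": 0.03,"az": -0.7},
  {"x": 0.2,"y": -0.2,"z": 0.03,"az": -0.7},
  {"x": 0.2,"y": -0.2,"z": 0.03,"az": -0.7},
  {"x": 0.2,"y": -0.2,"z": 0.03,"az": -0.7},
], grip_force=40)

```text
schema error: expected keys ax, ay, az, x, y, z, fingers
```

Call:
servo_tool([
  {"x": 0.158,"y": -0.259,"az": -0.7},
  {"x": 0.158,"y": -0.259,"az": -0.7},
  {"x": 0.158,"y": -0.259,"az": -0.7},
  {"x": 0.158,"y": -0.259,"az": -0.7},
  {"x": 0.158,"y": -0.259,"az": -0.7},
  {"x": 0.158,"y": -0.259,"az": -0.7},
  {"x": 0.158,"y": -0.259,"az": -0.7},
  {"x": 0.158,"y": -0.259,"az": -0.7,"fingers": 150},
])

```text
schema error: expected keys ax, ay, az, x, y, z, fingers
```

Call:
servo_tool([
  {"ax": 0,"ay": 0,"fingers": 0,"x": 0.04,"y": -0.02,"z": 0.02,"az": -0.1},
  {"ax": 0,"ay": 0,"fingers": 0,"x": 0.2,"y": -0.2,"z": 0.03,"az": -0.7},
  {"ax": 0,"ay": 0,"fingers": 0,"x": 0.2,"y": -0.2,"z": 0.03,"az": -0.7},
  {"ax": 0,"ay": 0,"fingers": 0,"x": 0.2,"y": -0.2,"z": 0.03,"az": -0.7},
  {"ax": 0,"ay": 0,"fingers": 0,"x": 0.2,"y": -0.2,"z": 0.03,"az": -0.7},
  {"ax": 0,"ay": 0,"fingers": 0,"x": 0.2,"y": -0.2,"z": 0.03,"az": -0.7},
  {"ax": 0,"ay": 0,"fingers": 0,"x": 0.2,"y": -0.2,"z": 0.03,"az": -0.7},
  {"ax": 0,"ay": 0,"fingers": 0,"x": 0.2,"y": -0.2,"z": 0.03,"az": -0.7},
], grip_force=40)

```text
time_s: 0.77
position: [369.6, 421.9, 261.9]
tcp_rot: [[-0.569, 0.822, 0.003], [0.822, 0.569, -0.003], [-0.004, 0.001, -1.0]]
ft_force: [0.2, -0.1, -1.0]
finger_gap: 1.0
```

Call:
servo_tool([
  {"ax": 0,"ay": 0,"fingers": 0,"x": 0.158,"y": -0.259,"z": 0,"az": -0.7},
  {"ax": 0,"ay": 0,"fingers": 0,"x": 0.158,"y": -0.259,"z": 0,"az": -0.7},
  {"ax": 0,"ay": 0,"fingers": 0,"x": 0.158,"y": -0.259,"z": 0,"az": -0.7},
  {"ax": 0,"ay": 0,"fingers": 0,"x": 0.158,"y": -0.259,"z": 0,"az": -0.7},
  {"ax": 0,"ay": 0,"fingers": 0,"x": 0.158,"y": -0.259,"z": 0,"az": -0.7},
  {"ax": 0,"ay": 0,"fingers": 0,"x": 0.158,"y": -0.259,"z": 0,"az": -0.7},
  {"ax": 0,"ay": 0,"fingers": 0,"x": 0.158,"y": -0.259,"z": 0,"az": -0.7},
  {"ax": 0,"ay": 0,"fingers": 0,"x": 0.158,"y": -0.259,"z": 0,"az": -0.7},
])

```text
time_s: 1.43
position: [523.4, 163.5, 261.6]
tcp_rot: [[0.09, 0.996, 0.002], [0.996, -0.09, -0.003], [-0.003, 0.002, -1.0]]
ft_force: [0.3, -0.5, -0.1]
finger_gap: 0.997
```

Call:
servo_tool([
  {"ax": 0,"ay": 0,"fingers": 170,"x": 0.02,"y": -0.3,"z": 0,"az": -0.7},
  {"ax": 0,"ay": 0,"fingers": 170,"x": 0.02,"y": -0.3,"z": 0,"az": -0.7},
  {"ax": 0,"ay": 0,"fingers": 170,"x": 0.02,"y": -0.3,"z": 0,"az": -0.7},
  {"ax": 0,"ay": 0,"fingers": 170,"x": 0.02,"y": -0.3,"z": 0,"az": -0.7},
  {"ax": 0,"ay": 0,"fingers": 170,"x": 0.02,"y": -0.3,"z": 0,"az": -0.7},
  {"ax": 0,"ay": 0,"fingers": 170,"x": 0.02,"y": -0.3,"z": 0,"az": -0.7},
  {"ax": 0,"ay": 0,"fingers": 170,"x": 0.02,"y": -0.3,"z": 0,"az": -0.7},
  {"ax": 0,"ay": 0,"fingers": 170,"x": 0.02,"y": -0.3,"z": 0,"az": -0.7},
])

```text
time_s: 2.1
position: [539.6, -137.3, 261.7]
tcp_rot: [[0.711, 0.703, 0.001], [0.703, -0.711, -0.004], [-0.002, 0.003, -1.0]]
ft_force: [-0.1, -0.9, 1.3]
finger_gap: 0.332
```

Call:
servo_tool([
  {"ax": 0,"ay": 0,"fingers": 170,"x": -0.097,"y": -0.281,"z": -0.08,"az": -0.7},
  {"ax": 0,"ay": 0,"fingers": 170,"x": -0.097,"y": -0.281,"z": -0.08,"az": -0.7},
  {"ax": 0,"ay": 0,"fingers": 170,"x": -0.097,"y": -0.281,"z": -0.08,"az": -0.7},
  {"ax": 0,"ay": 0,"fingers": 170,"x": -0.097,"y": -0.281,"z": -0.08,"az": -0.7},
  {"ax": 0,"ay": 0,"fingers": 170,"x": -0.097,"y": -0.281,"z": -0.08,"az": -0.7},
  {"ax": 0,"ay": 0,"fingers": 170,"x": -0.097,"y": -0.281,"z": -0.08,"az": -0.7},
  {"ax": 0,"ay": 0,"fingers": 170,"x": -0.097,"y": -0.281,"z": -0.08,"az": -0.7},
  {"ax": 0,"ay": 0,"fingers": 170,"x": -0.097,"y": -0.281,"z": -0.08,"az": -0.7},
])

```text
time_s: 2.77
position: [439.8, -415.3, 179.9]
tcp_rot: [[0.997, 0.083, -0.003], [0.083, -0.997, -0.002], [-0.004, 0.002, -1.0]]
ft_force: [-0.6, -0.4, 0.8]
finger_gap: 0.333
```

Call:
servo_tool([
  {"ax": 0,"ay": 0,"az": 0,"fingers": 170,"x": 0,"y": 0,"z": 0},
  {"ax": 0,"ay": 0,"az": 0,"fingers": 170,"x": 0,"y": 0,"z": 0},
])

```text
time_s: 2.93
position: [442.9, -410.9, 180.5]
tcp_rot: [[0.996, 0.087, -0.001], [0.087, -0.996, 0.001], [-0.001, -0.001, -1.0]]
ft_force: [-0.3, -0.0, -0.8]
finger_gap: 0.335
```

Call:
servo_tool([
  {"ax": 0,"ay": 0,"az": 0,"fingers": 185,"x": 0,"y": 0,"z": -0.03},
  {"ax": 0,"ay": 0,"az": 0,"fingers": 185,"x": 0,"y": 0,"z": -0.06},
  {"ax": 0,"ay": 0,"az": 0,"fingers": 185,"x": 0,"y": 0,"z": -0.09},
  {"ax": 0,"ay": 0,"az": 0,"fingers": 185,"x": 0,"y": 0,"z": -0.103},
  {"ax": 0,"ay": 0,"az": 0,"fingers": 185,"x": 0,"y": 0,"z": -0.103},
  {"ax": 0,"ay": 0,"az": 0,"fingers": 185,"x": 0,"y": 0,"z": -0.103},
])

```text
time_s: 3.43
position: [444.5, -409.9, 78.7]
tcp_rot: [[0.996, 0.09, -0.0], [0.09, -0.996, 0.0], [-0.0, -0.0, -1.0]]
ft_force: [1.0, 0.2, 0.5]
finger_gap: 0.276
```

```bash
cat > look.py <<'E'
import sys
from h import *
from bench import eyes,status
# look.py out x0 y0 w h s [cam]...
a=sys.argv; o=[]
for i in range(2,len(a),6):
    n=a[i]; x0,y0,w,h,s=map(int,a[i+1:i+6]); o.append(crop(np.ascontiguousarray(eyes.grab_frame(n)["image"][:,:,::-1]),x0,y0,w,h,s,""))
H=max(c.shape[0] for c in o)
cv2.imwrite(a[1],np.hstack([cv2.copyMakeBorder(c,0,H-c.shape[0],0,4,cv2.BORDER_CONSTANT) for c in o]))
print(np.round(status.observe()["position"],1))
E
python3 look.py pics/l1.png scene 340 215 100 85 5 top 380 170 60 80 5
```

```text
[ 444.9 -411.2   80.1]
```

View pics/l1.png

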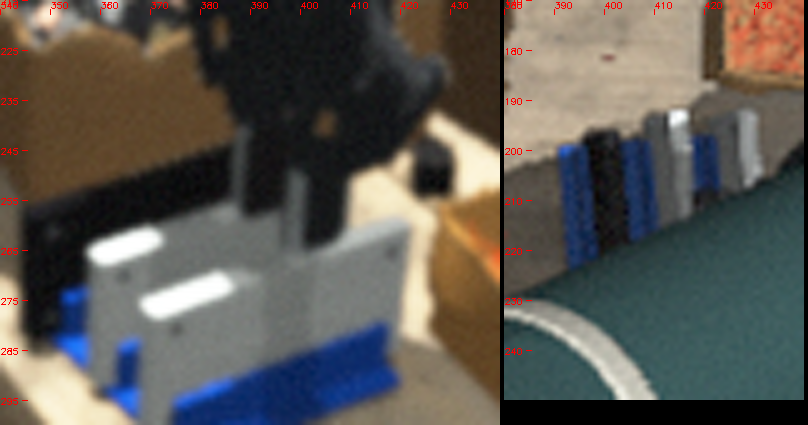

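Run:
```python
from h import *
n=np.array([-.09,.996]); t=np.array([.996,.09]); c=np.array([444.9,-411.2])
for o in(11.5,26,-11.5,-26):
    for w in(-11,11): print(o,w,proj("scene",[[*(c+n*o+t*w),82]]).round(1))
```

```text
11.5 -11 [[389.5 257.1]]
11.5 11 [[399.  253.8]]
26 -11 [[385.  253.4]]
26 11 [[394.4 250.2]]
-11.5 -11 [[397.  263.1]]
-11.5 11 [[406.6 259.7]]
-26 -11 [[401.9 267. ]]
-26 11 [[411.6 263.6]]
```

Call:
servo_tool([
  {"ax": 0,"ay": 0,"az": 0,"fingers": 180,"x": -0.001,"y": -0.002,"z": -0.008},
  {"ax": 0,"ay": 0,"az": 0,"fingers": 180,"x": -0.002,"y": -0.002,"z": -0.02},
  {"ax": 0,"ay": 0,"az": 0,"fingers": 180,"x": -0.002,"y": -0.002,"z": -0.031},
  {"ax": 0,"ay": 0,"az": 0,"fingers": 180,"x": -0.002,"y": -0.002,"z": -0.031},
])

```text
time_s: 3.87
position: [440.5, -411.3, 44.8]
tcp_rot: [[0.996, 0.088, -0.003], [0.089, -0.996, 0.003], [-0.003, -0.003, -1.0]]
ft_force: [-1.0, 0.6, -1.3]
finger_gap: 0.293
```

Call:
servo_tool([
  {"ax": 0,"ay": 0,"az": 0,"fingers": 200,"x": 0,"y": 0,"z": 0},
  {"ax": 0,"ay": 0,"az": 0,"fingers": 213,"x": 0,"y": 0,"z": 0},
  {"ax": 0,"ay": 0,"az": 0,"fingers": 213,"x": 0,"y": 0,"z": 0},
])

```text
time_s: 4.12
position: [441.7, -413.0, 47.5]
tcp_rot: [[0.996, 0.088, 0.0], [0.088, -0.996, -0.0], [0.0, 0.0, -1.0]]
ft_force: [0.3, -0.7, 0.3]
finger_gap: 0.168
```

Call:
servo_tool([
  {"ax": 0,"ay": 0,"az": 0,"fingers": 219,"x": 0,"y": 0,"z": 0},
  {"ax": 0,"ay": 0,"az": 0,"fingers": 219,"x": 0,"y": 0,"z": 0},
])

```text
time_s: 4.28
position: [441.8, -412.8, 47.6]
tcp_rot: [[0.996, 0.089, 0.0], [0.089, -0.996, -0.0], [0.0, 0.0, -1.0]]
ft_force: [0.7, 0.5, -0.4]
finger_gap: 0.143
```

Call:
servo_tool([
  {"ax": 0,"ay": 0,"az": 0,"fingers": 255,"x": 0,"y": 0,"z": 0},
  {"ax": 0,"ay": 0,"az": 0,"fingers": 255,"x": 0,"y": 0,"z": 0},
  {"ax": 0,"ay": 0,"az": 0,"fingers": 255,"x": 0,"y": 0,"z": 0},
], grip_force=50)

```text
time_s: 4.53
position: [441.9, -412.7, 47.7]
tcp_rot: [[0.996, 0.089, 0.001], [0.089, -0.996, -0.0], [0.001, 0.0, -1.0]]
ft_force: [-0.4, 1.7, 3.7]
finger_gap: 0.105
```

Call:
servo_tool([
  {"ax": 0,"ay": 0,"az": 0,"fingers": 255,"x": 0,"y": 0,"z": 0.01},
  {"ax": 0,"ay": 0,"az": 0,"fingers": 255,"x": 0,"y": 0,"z": 0.03},
  {"ax": 0,"ay": 0,"az": 0,"fingers": 255,"x": 0,"y": 0,"z": 0.05},
])

```text
time_s: 4.78
position: [440.9, -412.3, 97.5]
tcp_rot: [[0.996, 0.088, -0.002], [0.088, -0.996, 0.001], [-0.002, -0.001, -1.0]]
ft_force: [0.3, -0.2, -1.9]
finger_gap: 0.105
```

Call:
servo_tool([
  {"ax": 0,"ay": 0,"az": 0,"fingers": 255,"x": 0,"y": 0,"z": 0.03},
  {"ax": 0,"ay": 0,"az": 0,"fingers": 255,"x": 0,"y": 0,"z": 0.07},
  {"ax": 0,"ay": 0,"az": 0,"fingers": 255,"x": 0,"y": 0.0,"z": 0.11},
  {"ax": 0,"ay": 0,"az": 0,"fingers": 255,"x": 0.02,"y": 0.02,"z": 0.14},
  {"ax": 0,"ay": 0,"az": 0,"fingers": 255,"x": 0.04,"y": 0.05,"z": 0.15},
  {"ax": 0,"ay": 0,"az": 0,"fingers": 255,"x": 0.06,"y": 0.08,"z": 0.15},
  {"ax": 0,"ay": 0,"az": 0,"fingers": 255,"x": 0.06,"y": 0.11,"z": 0.15},
  {"ax": 0,"ay": 0,"az": 0,"fingers": 255,"x": 0.06,"y": 0.14,"z": 0.15},
])

```text
time_s: 5.45
position: [502.3, -270.8, 247.6]
tcp_rot: [[0.996, 0.09, 0.0], [0.09, -0.996, -0.0], [0.0, 0.0, -1.0]]
ft_force: [0.7, 0.7, -1.9]
finger_gap: 0.106
```

Call:
servo_tool([
  {"ax": 0,"ay": 0,"az": -0.03,"fingers": 255,"x": 0,"y": 0.03,"z": 0},
  {"ax": 0,"ay": 0,"az": -0.06,"fingers": 255,"x": 0,"y": 0.065,"z": 0},
  {"ax": 0,"ay": 0,"az": -0.1,"fingers": 255,"x": 0,"y": 0.1,"z": 0},
  {"ax": 0,"ay": 0,"az": -0.147,"fingers": 255,"x": 0,"y": 0.135,"z": 0},
  {"ax": 0,"ay": 0,"az": -0.147,"fingers": 255,"x": 0,"y": 0.17,"z": 0},
  {"ax": 0,"ay": 0,"az": -0.147,"fingers": 255,"x": 0,"y": 0.205,"z": 0},
  {"ax": 0,"ay": 0,"az": -0.147,"fingers": 255,"x": 0,"y": 0.24,"z": 0},
  {"ax": 0,"ay": 0,"az": -0.147,"fingers": 255,"x": 0,"y": 0.275,"z": 0},
])

```text
time_s: 6.12
position: [501.0, 3.8, 247.6]
tcp_rot: [[0.998, -0.059, 0.0], [-0.059, -0.998, 0.001], [0.0, -0.001, -1.0]]
ft_force: [1.1, 0.2, -1.7]
finger_gap: 0.104
```

Call:
servo_tool([
  {"ax": 0.08,"ay": -0.005,"az": 0,"fingers": 255,"x": 0,"y": 0.03,"z": 0},
  {"ax": 0.16,"ay": -0.009,"az": 0,"fingers": 255,"x": 0,"y": 0.06,"z": 0},
  {"ax": 0.24,"ay": -0.014,"az": 0,"fingers": 255,"x": -0.01,"y": 0.09,"z": 0},
  {"ax": 0.32,"ay": -0.018,"az": 0,"fingers": 255,"x": -0.02,"y": 0.12,"z": 0},
  {"ax": 0.4,"ay": -0.023,"az": 0,"fingers": 255,"x": -0.03,"y": 0.14,"z": 0},
  {"ax": 0.48,"ay": -0.028,"az": 0,"fingers": 255,"x": -0.04,"y": 0.16,"z": 0},
  {"ax": 0.54,"ay": -0.031,"az": 0,"fingers": 255,"x": -0.05,"y": 0.18,"z": 0},
  {"ax": 0.54,"ay": -0.031,"az": 0,"fingers": 255,"x": -0.05,"y": 0.18,"z": 0},
])

```text
time_s: 6.78
position: [448.4, 183.4, 246.4]
tcp_rot: [[0.998, -0.051, 0.025], [-0.056, -0.854, 0.517], [-0.005, -0.517, -0.856]]
ft_force: [-0.3, 0.4, -1.9]
finger_gap: 0.096
```

Call:
servo_tool([
  {"ax": 0.08,"ay": -0.005,"az": 0,"fingers": 255,"x": 0,"y": 0,"z": 0},
  {"ax": 0.16,"ay": -0.009,"az": 0,"fingers": 255,"x": -0.005,"y": 0,"z": -0.01},
  {"ax": 0.24,"ay": -0.014,"az": 0,"fingers": 255,"x": -0.01,"y": 0.01,"z": -0.03},
  {"ax": 0.32,"ay": -0.018,"az": 0,"fingers": 255,"x": -0.015,"y": 0.01,"z": -0.06},
  {"ax": 0.4,"ay": -0.023,"az": 0,"fingers": 255,"x": -0.02,"y": 0.019,"z": -0.09},
  {"ax": 0.48,"ay": -0.028,"az": 0,"fingers": 255,"x": -0.02,"y": 0.019,"z": -0.11},
  {"ax": 0.542,"ay": -0.031,"az": 0,"fingers": 255,"x": -0.02,"y": 0.019,"z": -0.12},
  {"ax": 0.542,"ay": -0.031,"az": 0,"fingers": 255,"x": -0.02,"y": 0.019,"z": -0.12},
])

```text
time_s: 7.45
position: [427.4, 192.8, 124.7]
tcp_rot: [[0.998, -0.057, 0.015], [-0.046, -0.588, 0.808], [-0.037, -0.807, -0.589]]
ft_force: [-1.6, -0.9, -3.5]
finger_gap: 0.101
```

Call:
servo_tool([
  {"ax": 0,"ay": 0,"az": 0,"fingers": 255,"x": 0,"y": 0,"z": 0},
  {"ax": 0,"ay": 0,"az": 0,"fingers": 255,"x": 0,"y": 0,"z": 0},
])

```text
time_s: 7.62
position: [428.4, 190.6, 125.5]
tcp_rot: [[0.998, -0.062, 0.02], [-0.052, -0.587, 0.808], [-0.038, -0.807, -0.589]]
ft_force: [0.1, -0.5, -2.3]
finger_gap: 0.104
```

```bash
python3 look.py pics/l2.png scene 235 110 95 85 5 top 165 165 70 85 4
```

```text
[428.  192.4 126.1]
```

View pics/l2.png

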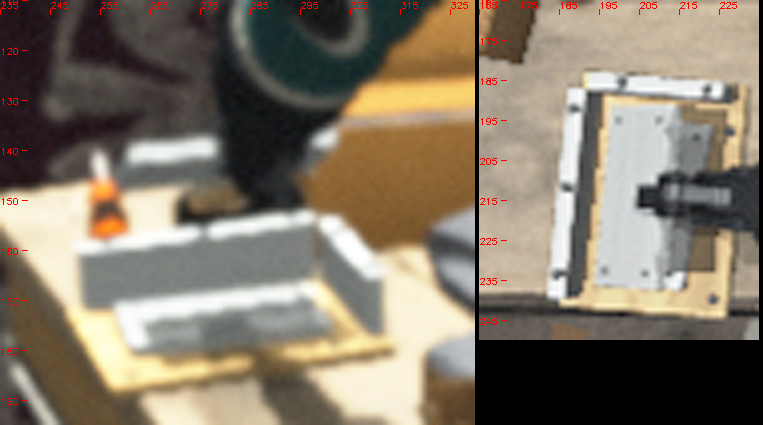

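```bash
python3 -c "
from bench import status
s=status.observe();print(s['joint_pos'],s['position'],s['tcp_rot'],s['time_s'])"
```

```text
[ 0.09052509  0.53163769 -0.03142093  2.25821751 -1.27811605  0.98253295
 -0.47193904] [428.00886729 192.42449291 126.07217193] [[ 0.99823979 -0.0567708   0.01715787]
 [-0.04737355 -0.5892299   0.8065754 ]
 [-0.03568    -0.80596849 -0.59088216]] 7.7167
```

Call:
servo_tool([
  {"ax": -0.08,"ay": 0.005,"az": 0,"fingers": 255,"x": 0,"y": 0,"z": 0},
  {"ax": -0.157,"ay": 0.009,"az": 0,"fingers": 255,"x": 0,"y": 0,"z": -0.02},
  {"ax": -0.157,"ay": 0.009,"az": 0,"fingers": 255,"x": 0,"y": 0,"z": -0.03},
  {"ax": -0.157,"ay": 0.009,"az": 0,"fingers": 255,"x": 0,"y": 0,"z": -0.03},
  {"ax": -0.157,"ay": 0.009,"az": 0,"fingers": 255,"x": 0,"y": 0,"z": -0.03},
])

```text
time_s: 8.13
position: [426.6, 194.7, 96.4]
tcp_rot: [[0.998, -0.061, 0.008], [-0.048, -0.707, 0.705], [-0.037, -0.704, -0.709]]
ft_force: [0.1, -0.1, -1.6]
finger_gap: 0.103
```

```bash
cat > st.py <<'E'
from bench import status
import numpy as np
s=status.observe()
for k in('time_s','joint_pos','position','tcp_rot','ft_force','finger_gap'):print(k,np.round(s[k],3).tolist())
R=s['tcp_rot'];p=s['position'];J=np.array([432.9,216]);a=np.radians(-3.3);c,q=np.cos(a),np.sin(a);M=np.array([[c,-q,0],[q,c,0],[0,0,1]])
print('jig tcp',(M.T@(np.r_[p[:2]-J,p[2]])).round(1),'jig R',(M.T@R).round(3).tolist())
E
python3 st.py
```

```text
time_s 8.133
joint_pos [0.007, 0.513, -0.027, 2.262, -1.24, 0.826, -0.561]
position [426.631, 194.696, 96.442]
tcp_rot [[0.998, -0.061, 0.008], [-0.048, -0.707, 0.705], [-0.037, -0.704, -0.709]]
ft_force [0.141, -0.118, -1.553]
finger_gap 0.103
jig tcp [ -5.  -21.6  96.4] jig R [[0.999, -0.02, -0.033], [0.009, -0.71, 0.704], [-0.037, -0.704, -0.709]]
```

Call:
servo_tool([
  {"ax": 0.03,"ay": -0.02,"az": 0,"fingers": 255,"x": 0.002,"y": 0.006,"z": 0},
  {"ax": 0.07,"ay": -0.04,"az": 0,"fingers": 255,"x": 0.004,"y": 0.013,"z": -0.01},
  {"ax": 0.09,"ay": -0.042,"az": 0,"fingers": 255,"x": 0.004,"y": 0.013,"z": -0.02},
  {"ax": 0.09,"ay": -0.042,"az": 0,"fingers": 255,"x": 0.004,"y": 0.013,"z": -0.02},
  {"ax": 0.09,"ay": -0.042,"az": 0,"fingers": 255,"x": 0.004,"y": 0.013,"z": -0.02},
])

```text
time_s: 8.55
position: [431.2, 205.6, 75.7]
tcp_rot: [[0.999, -0.035, 0.038], [-0.052, -0.64, 0.767], [-0.003, -0.768, -0.641]]
ft_force: [-0.2, -0.8, -1.6]
finger_gap: 0.103
```

```bash
python3 st.py
```

```text
time_s 8.55
joint_pos [0.285, 0.64, -0.327, 2.254, -1.282, 0.717, -0.418]
position [431.223, 205.649, 75.695]
tcp_rot [[0.999, -0.035, 0.038], [-0.052, -0.64, 0.767], [-0.003, -0.768, -0.641]]
ft_force [-0.248, -0.82, -1.61]
finger_gap 0.103
jig tcp [ -1.1 -10.4  75.7] jig R [[1.0, 0.001, -0.006], [0.005, -0.641, 0.768], [-0.003, -0.768, -0.641]]
```

Call:
servo_tool([
  {"ax": 0,"ay": 0,"az": 0,"fingers": 255,"x": -0.0005,"y": 0.001,"z": -0.008},
  {"ax": 0,"ay": 0,"az": 0,"fingers": 255,"x": -0.0005,"y": 0.0015,"z": -0.016},
  {"ax": 0,"ay": 0,"az": 0,"fingers": 255,"x": -0.0005,"y": 0.0015,"z": -0.021},
  {"ax": 0,"ay": 0,"az": 0,"fingers": 255,"x": -0.0005,"y": 0.0015,"z": -0.021},
])

```text
time_s: 8.88
position: [430.5, 207.8, 54.6]
tcp_rot: [[0.999, -0.033, 0.038], [-0.05, -0.641, 0.766], [-0.001, -0.767, -0.642]]
ft_force: [0.4, -0.6, -2.1]
finger_gap: 0.1
```

Call:
servo_tool([
  {"ax": 0,"ay": 0,"az": 0,"fingers": 255,"x": 0,"y": 0,"z": -0.001},
  {"ax": 0,"ay": 0,"az": 0,"fingers": 255,"x": 0,"y": 0,"z": -0.001},
])

```text
time_s: 9.05
position: [430.6, 208.0, 54.2]
tcp_rot: [[0.999, -0.032, 0.038], [-0.05, -0.64, 0.767], [-0.0, -0.767, -0.641]]
ft_force: [0.2, 0.0, -2.6]
finger_gap: 0.101
```

Call:
servo_tool([
  {"ax": 0,"ay": 0,"az": 0,"fingers": 255,"x": 0,"y": 0,"z": -0.001},
  {"ax": 0,"ay": 0,"az": 0,"fingers": 255,"x": 0,"y": 0,"z": -0.001},
])

```text
time_s: 9.22
position: [430.6, 207.9, 53.1]
tcp_rot: [[0.999, -0.033, 0.038], [-0.05, -0.64, 0.767], [-0.001, -0.768, -0.641]]
ft_force: [0.3, 0.1, -2.1]
finger_gap: 0.104
```

Call:
servo_tool([
  {"ax": 0,"ay": 0,"az": 0,"fingers": 255,"x": 0,"y": 0,"z": -0.001},
  {"ax": 0,"ay": 0,"az": 0,"fingers": 255,"x": 0,"y": 0,"z": -0.0015},
  {"ax": 0,"ay": 0,"az": 0,"fingers": 255,"x": 0,"y": 0,"z": -0.0015},
])

```text
time_s: 9.47
position: [430.5, 207.8, 51.4]
tcp_rot: [[0.999, -0.033, 0.038], [-0.051, -0.64, 0.767], [-0.001, -0.768, -0.64]]
ft_force: [-0.5, 0.7, -1.6]
finger_gap: 0.101
```

Call:
servo_tool([
  {"ax": 0,"ay": 0,"az": 0,"fingers": 255,"x": 0,"y": 0,"z": -0.001},
  {"ax": 0,"ay": 0,"az": 0,"fingers": 255,"x": 0,"y": 0,"z": -0.001},
])

```text
time_s: 9.63
position: [430.5, 207.9, 50.4]
tcp_rot: [[0.999, -0.033, 0.038], [-0.051, -0.639, 0.767], [-0.001, -0.768, -0.64]]
ft_force: [0.3, 0.7, -1.8]
finger_gap: 0.106
```

Call:
servo_tool([
  {"ax": 0,"ay": 0,"az": 0,"fingers": 255,"x": 0,"y": 0,"z": -0.0005},
  {"ax": 0,"ay": 0,"az": 0,"fingers": 255,"x": 0,"y": 0,"z": -0.0005},
])

```text
time_s: 9.8
position: [430.6, 208.0, 50.1]
tcp_rot: [[0.999, -0.033, 0.038], [-0.051, -0.639, 0.768], [-0.001, -0.769, -0.64]]
ft_force: [1.0, -0.1, 0.9]
finger_gap: 0.105
```

Call:
servo_tool([
  {"ax": 0,"ay": 0,"az": 0,"fingers": 205,"x": 0,"y": 0,"z": 0},
  {"ax": 0,"ay": 0,"az": 0,"fingers": 177,"x": 0,"y": 0,"z": 0},
  {"ax": 0,"ay": 0,"az": 0,"fingers": 177,"x": 0,"y": 0,"z": 0},
  {"ax": 0,"ay": 0,"az": 0,"fingers": 177,"x": 0,"y": 0,"z": -0.002},
  {"ax": 0,"ay": 0,"az": 0,"fingers": 177,"x": 0,"y": 0,"z": -0.004},
  {"ax": 0,"ay": 0,"az": 0,"fingers": 177,"x": 0,"y": 0,"z": -0.006},
  {"ax": 0,"ay": 0,"az": 0,"fingers": 177,"x": 0,"y": 0,"z": -0.006},
])

```text
time_s: 10.38
position: [430.4, 207.9, 43.5]
tcp_rot: [[0.999, -0.034, 0.038], [-0.051, -0.64, 0.767], [-0.002, -0.768, -0.64]]
ft_force: [0.0, 0.4, 0.1]
finger_gap: 0.302
```

```bash
python3 look.py pics/l3.png scene 245 130 75 65 6 top 175 170 65 80 5
```

```text
[430.4 208.   43.8]
```

View pics/l3.png

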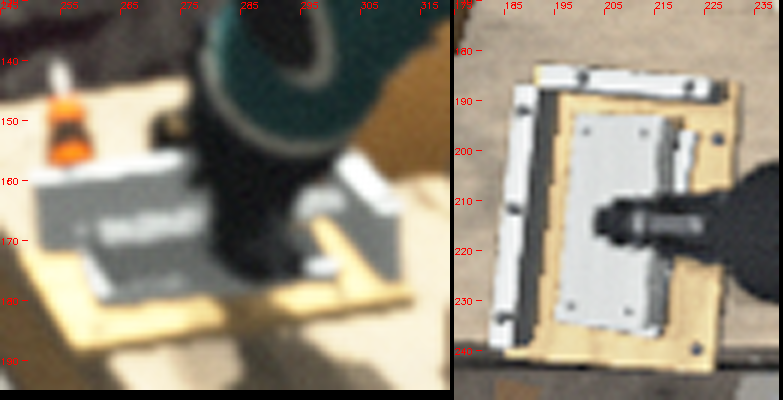

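Call:
servo_tool([
  {"ax": 0,"ay": 0,"az": 0,"fingers": 177,"x": -0.002,"y": -0.04,"z": 0.01},
  {"ax": 0,"ay": 0,"az": 0,"fingers": 177,"x": -0.004,"y": -0.078,"z": 0.025},
  {"ax": 0,"ay": 0,"az": 0,"fingers": 177,"x": -0.004,"y": -0.09,"z": 0.06},
  {"ax": 0,"ay": 0,"az": 0,"fingers": 177,"x": -0.004,"y": -0.09,"z": 0.1},
  {"ax": 0,"ay": 0,"az": 0,"fingers": 177,"x": -0.004,"y": -0.09,"z": 0.13},
  {"ax": 0,"ay": 0,"az": 0,"fingers": 177,"x": -0.004,"y": -0.09,"z": 0.16},
])

```text
time_s: 10.98
position: [426.2, 117.8, 205.8]
tcp_rot: [[0.999, -0.033, 0.038], [-0.051, -0.64, 0.767], [-0.001, -0.768, -0.641]]
ft_force: [0.9, 0.2, -0.1]
finger_gap: 0.308
```

```bash
python3 st.py; python3 look.py pics/l4.png scene 245 130 75 65 6 top 175 170 65 80 5
```

```text
time_s 10.983
joint_pos [0.461, 0.348, -0.287, 2.207, -0.957, 1.016, -0.735]
position [426.209, 117.796, 205.81]
tcp_rot [[0.999, -0.033, 0.038], [-0.051, -0.64, 0.767], [-0.001, -0.768, -0.641]]
ft_force [0.917, 0.175, -0.087]
finger_gap 0.308
jig tcp [ -1.  -98.4 205.8] jig R [[1.0, 0.004, -0.006], [0.007, -0.641, 0.768], [-0.001, -0.768, -0.641]]
[428.2 117.9 207.7]
```

View pics/l4.png

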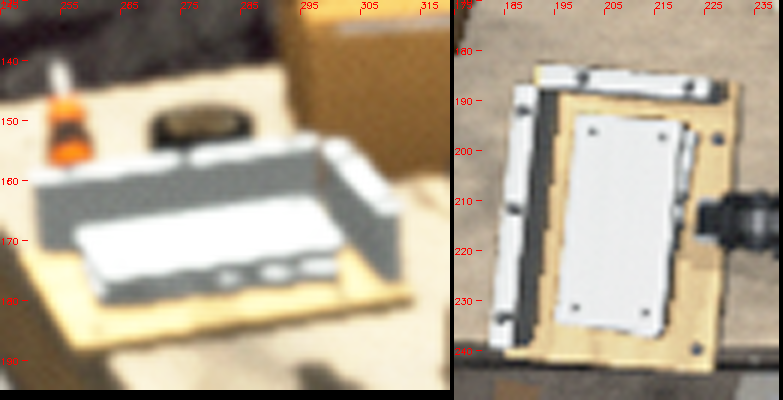

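Call:
servo_tool([
  {"ax": -0.1,"ay": 0.006,"az": 0,"fingers": 177,"x": 0.01,"y": -0.02,"z": 0.01},
  {"ax": -0.2,"ay": 0.012,"az": 0,"fingers": 177,"x": 0.02,"y": -0.04,"z": 0.02},
  {"ax": -0.3,"ay": 0.017,"az": 0,"fingers": 177,"x": 0.03,"y": -0.06,"z": 0.03},
  {"ax": -0.4,"ay": 0.023,"az": 0,"fingers": 177,"x": 0.04,"y": -0.08,"z": 0.04},
  {"ax": -0.5,"ay": 0.029,"az": 0,"fingers": 177,"x": 0.05,"y": -0.1,"z": 0.04},
  {"ax": -0.6,"ay": 0.035,"az": 0,"fingers": 177,"x": 0.06,"y": -0.12,"z": 0.04},
  {"ax": -0.7,"ay": 0.041,"az": 0,"fingers": 177,"x": 0.07,"y": -0.14,"z": 0.04},
  {"ax": -0.8,"ay": 0.046,"az": 0,"fingers": 177,"x": 0.08,"y": -0.16,"z": 0.04},
])

```text
time_s: 11.75
position: [507.0, -42.9, 243.8]
tcp_rot: [[0.999, -0.053, -0.002], [-0.053, -0.996, 0.07], [-0.005, -0.07, -0.998]]
ft_force: [-0.4, -0.3, -0.3]
finger_gap: 0.307
```

Call:
servo_tool([
  {"ax": -0.073,"ay": 0.004,"az": 0.0,"fingers": 177,"x": 0,"y": -0.03,"z": 0},
  {"ax": -0.073,"ay": 0.004,"az": 0.0,"fingers": 177,"x": 0,"y": -0.07,"z": 0},
  {"ax": -0.073,"ay": 0.004,"az": 0.0,"fingers": 177,"x": 0,"y": -0.1,"z": 0},
  {"ax": -0.073,"ay": 0.004,"az": 0.0,"fingers": 177,"x": 0,"y": -0.135,"z": 0},
  {"ax": -0.073,"ay": 0.004,"az": 0.0,"fingers": 177,"x": 0,"y": -0.17,"z": 0},
  {"ax": -0.073,"ay": 0.004,"az": 0.0,"fingers": 177,"x": 0,"y": -0.2,"z": 0},
  {"ax": -0.073,"ay": 0.004,"az": 0.0,"fingers": 177,"x": 0,"y": -0.23,"z": 0},
  {"ax": -0.073,"ay": 0.004,"az": 0.0,"fingers": 177,"x": 0,"y": -0.24,"z": 0},
])

```text
time_s: 12.42
position: [504.8, -287.0, 242.5]
tcp_rot: [[0.998, -0.059, -0.008], [-0.059, -0.998, 0.0], [-0.008, 0.0, -1.0]]
ft_force: [-0.1, 0.4, 1.4]
finger_gap: 0.312
```

Call:
servo_tool([
  {"ax": 0,"ay": 0,"az": 0.07,"fingers": 180,"x": -0.02,"y": -0.03,"z": 0},
  {"ax": 0,"ay": 0,"az": 0.147,"fingers": 180,"x": -0.04,"y": -0.05,"z": -0.02},
  {"ax": 0,"ay": 0,"az": 0.147,"fingers": 180,"x": -0.06,"y": -0.08,"z": -0.05},
  {"ax": 0,"ay": 0,"az": 0.147,"fingers": 180,"x": -0.067,"y": -0.092,"z": -0.08},
  {"ax": 0,"ay": 0,"az": 0.147,"fingers": 180,"x": -0.067,"y": -0.092,"z": -0.1},
  {"ax": 0,"ay": 0,"az": 0.147,"fingers": 180,"x": -0.067,"y": -0.092,"z": -0.1},
  {"ax": 0,"ay": 0,"az": 0.147,"fingers": 180,"x": -0.067,"y": -0.092,"z": -0.1},
])

```text
time_s: 13.0
position: [439.1, -372.6, 142.5]
tcp_rot: [[0.996, 0.094, -0.008], [0.094, -0.996, 0.004], [-0.008, -0.004, -1.0]]
ft_force: [-0.3, 0.6, -0.2]
finger_gap: 0.294
```

```bash
python3 st.py | head -5
```

```text
time_s 13.0
joint_pos [0.617, 0.453, 0.035, 1.857, -0.017, 0.84, -0.816]
position [439.141, -372.583, 142.471]
tcp_rot [[0.996, 0.094, -0.008], [0.094, -0.996, 0.004], [-0.008, -0.004, -1.0]]
ft_force [-0.278, 0.595, -0.235]
```

Call:
servo_tool([
  {"ax": 0.003,"ay": -0.008,"az": -0.006,"fingers": 185,"x": 0.001,"y": -0.002,"z": -0.03},
  {"ax": 0.003,"ay": -0.008,"az": -0.006,"fingers": 185,"x": 0.001,"y": -0.002,"z": -0.055},
  {"ax": 0.003,"ay": -0.008,"az": -0.006,"fingers": 185,"x": 0.001,"y": -0.002,"z": -0.065},
  {"ax": 0.003,"ay": -0.008,"az": -0.006,"fingers": 185,"x": 0.001,"y": -0.002,"z": -0.08},
  {"ax": 0.003,"ay": -0.008,"az": -0.006,"fingers": 185,"x": 0.001,"y": -0.002,"z": -0.095},
  {"ax": 0.003,"ay": -0.008,"az": -0.006,"fingers": 185,"x": 0.001,"y": -0.002,"z": -0.095},
  {"ax": 0.003,"ay": -0.008,"az": -0.006,"fingers": 185,"x": 0.001,"y": -0.002,"z": -0.095},
])

```text
time_s: 13.58
position: [441.5, -375.6, 49.8]
tcp_rot: [[0.996, 0.089, 0.003], [0.089, -0.996, 0.004], [0.003, -0.004, -1.0]]
ft_force: [-0.3, -0.6, -0.2]
finger_gap: 0.274
```

Call:
servo_tool([
  {"ax": 0,"ay": 0,"az": 0,"fingers": 200,"x": 0,"y": 0,"z": 0},
  {"ax": 0,"ay": 0,"az": 0,"fingers": 213,"x": 0,"y": 0,"z": 0},
  {"ax": 0,"ay": 0,"az": 0,"fingers": 219,"x": 0,"y": 0,"z": 0},
  {"ax": 0,"ay": 0,"az": 0,"fingers": 219,"x": 0,"y": 0,"z": 0},
])

```text
time_s: 13.92
position: [441.0, -376.3, 49.9]
tcp_rot: [[0.996, 0.087, 0.003], [0.087, -0.996, 0.003], [0.004, -0.003, -1.0]]
ft_force: [-0.5, -0.1, 0.6]
finger_gap: 0.137
```

Call:
servo_tool([
  {"ax": 0,"ay": 0,"az": 0,"fingers": 219,"x": 0,"y": 0.001,"z": -0.002},
  {"ax": 0,"ay": 0,"az": 0,"fingers": 219,"x": 0,"y": 0.001,"z": -0.002},
  {"ax": 0,"ay": 0,"az": 0,"fingers": 255,"x": 0,"y": 0.001,"z": -0.002},
  {"ax": 0,"ay": 0,"az": 0,"fingers": 255,"x": 0,"y": 0.001,"z": -0.002},
  {"ax": 0,"ay": 0,"az": 0,"fingers": 255,"x": 0,"y": 0.001,"z": -0.002},
], grip_force=50)

```text
time_s: 14.33
position: [440.5, -374.8, 47.0]
tcp_rot: [[0.996, 0.087, 0.002], [0.087, -0.996, 0.004], [0.002, -0.004, -1.0]]
ft_force: [-0.6, 2.0, 2.9]
finger_gap: 0.104
```

Call:
servo_tool([
  {"ax": 0,"ay": 0,"az": 0,"fingers": 255,"x": 0,"y": 0,"z": 0.01},
  {"ax": 0,"ay": 0,"az": 0,"fingers": 255,"x": 0,"y": 0,"z": 0.03},
  {"ax": 0,"ay": 0,"az": 0,"fingers": 255,"x": 0,"y": 0,"z": 0.05},
])

```text
time_s: 14.58
position: [439.6, -374.9, 96.9]
tcp_rot: [[0.996, 0.087, 0.0], [0.087, -0.996, 0.005], [0.001, -0.005, -1.0]]
ft_force: [0.2, -0.2, -1.8]
finger_gap: 0.104
```

Call:
servo_tool([
  {"ax": 0,"ay": 0,"az": 0,"fingers": 255,"x": 0,"y": 0,"z": 0.03},
  {"ax": 0,"ay": 0,"az": 0,"fingers": 255,"x": 0,"y": 0,"z": 0.07},
  {"ax": 0,"ay": 0,"az": 0,"fingers": 255,"x": 0,"y": 0.0,"z": 0.11},
  {"ax": 0,"ay": 0,"az": 0,"fingers": 255,"x": 0.02,"y": 0.02,"z": 0.14},
  {"ax": 0,"ay": 0,"az": 0,"fingers": 255,"x": 0.04,"y": 0.05,"z": 0.15},
  {"ax": 0,"ay": 0,"az": 0,"fingers": 255,"x": 0.06,"y": 0.08,"z": 0.15},
  {"ax": 0,"ay": 0,"az": 0,"fingers": 255,"x": 0.06,"y": 0.11,"z": 0.15},
])

```text
time_s: 15.17
position: [504.3, -263.3, 248.8]
tcp_rot: [[0.996, 0.089, 0.008], [0.089, -0.996, 0.002], [0.008, -0.002, -1.0]]
ft_force: [0.7, 0.9, -2.0]
finger_gap: 0.108
```

Call:
servo_tool([
  {"ax": 0,"ay": 0,"az": -0.03,"fingers": 255,"x": 0,"y": 0.03,"z": 0},
  {"ax": 0,"ay": 0,"az": -0.06,"fingers": 255,"x": 0,"y": 0.065,"z": 0},
  {"ax": 0,"ay": 0,"az": -0.1,"fingers": 255,"x": 0,"y": 0.1,"z": 0},
  {"ax": 0,"ay": 0,"az": -0.147,"fingers": 255,"x": 0,"y": 0.135,"z": 0},
  {"ax": 0,"ay": 0,"az": -0.147,"fingers": 255,"x": 0,"y": 0.17,"z": 0},
  {"ax": 0,"ay": 0,"az": -0.147,"fingers": 255,"x": 0,"y": 0.205,"z": 0},
  {"ax": 0,"ay": 0,"az": -0.147,"fingers": 255,"x": 0,"y": 0.24,"z": 0},
  {"ax": 0,"ay": 0,"az": -0.147,"fingers": 255,"x": 0,"y": 0.267,"z": 0},
])

```text
time_s: 15.83
position: [499.9, 4.7, 247.4]
tcp_rot: [[0.998, -0.058, 0.003], [-0.058, -0.998, 0.004], [0.003, -0.004, -1.0]]
ft_force: [0.2, -0.3, -2.1]
finger_gap: 0.107
```

Call:
servo_tool([
  {"ax": 0.08,"ay": -0.005,"az": 0,"fingers": 255,"x": 0,"y": 0.03,"z": 0},
  {"ax": 0.16,"ay": -0.009,"az": 0,"fingers": 255,"x": 0,"y": 0.06,"z": 0},
  {"ax": 0.24,"ay": -0.014,"az": 0,"fingers": 255,"x": -0.01,"y": 0.09,"z": 0},
  {"ax": 0.32,"ay": -0.018,"az": 0,"fingers": 255,"x": -0.02,"y": 0.12,"z": 0},
  {"ax": 0.4,"ay": -0.023,"az": 0,"fingers": 255,"x": -0.03,"y": 0.14,"z": 0},
  {"ax": 0.48,"ay": -0.028,"az": 0,"fingers": 255,"x": -0.04,"y": 0.16,"z": 0},
  {"ax": 0.54,"ay": -0.031,"az": 0,"fingers": 255,"x": -0.05,"y": 0.18,"z": 0},
  {"ax": 0.54,"ay": -0.031,"az": 0,"fingers": 255,"x": -0.05,"y": 0.18,"z": 0},
])

```text
time_s: 16.5
position: [447.3, 182.9, 245.9]
tcp_rot: [[0.998, -0.051, 0.028], [-0.058, -0.853, 0.518], [-0.003, -0.519, -0.855]]
ft_force: [-0.4, -0.2, -2.3]
finger_gap: 0.106
```

Call:
servo_tool([
  {"ax": 0.08,"ay": -0.005,"az": 0,"fingers": 255,"x": -0.005,"y": 0,"z": -0.02},
  {"ax": 0.16,"ay": -0.009,"az": 0,"fingers": 255,"x": -0.01,"y": 0.01,"z": -0.05},
  {"ax": 0.24,"ay": -0.014,"az": 0,"fingers": 255,"x": -0.018,"y": 0.015,"z": -0.08},
  {"ax": 0.3,"ay": -0.018,"az": 0,"fingers": 255,"x": -0.018,"y": 0.02,"z": -0.11},
  {"ax": 0.333,"ay": -0.019,"az": 0,"fingers": 255,"x": -0.018,"y": 0.02,"z": -0.14},
  {"ax": 0.333,"ay": -0.019,"az": 0,"fingers": 255,"x": -0.018,"y": 0.02,"z": -0.155},
  {"ax": 0.333,"ay": -0.019,"az": 0,"fingers": 255,"x": -0.018,"y": 0.02,"z": -0.155},
  {"ax": 0.333,"ay": -0.019,"az": 0,"fingers": 255,"x": -0.018,"y": 0.02,"z": -0.155},
])

```text
time_s: 17.17
position: [433.1, 201.4, 91.6]
tcp_rot: [[0.998, -0.04, 0.046], [-0.062, -0.638, 0.768], [-0.001, -0.769, -0.639]]
ft_force: [-0.2, 0.7, -1.3]
finger_gap: 0.101
```

```bash
python3 st.py
```

```text
time_s 17.167
joint_pos [0.394, 0.626, -0.443, 2.25, -1.202, 0.677, -0.502]
position [433.075, 201.421, 91.63]
tcp_rot [[0.998, -0.04, 0.046], [-0.062, -0.638, 0.768], [-0.001, -0.769, -0.639]]
ft_force [-0.229, 0.68, -1.275]
finger_gap 0.101
jig tcp [  1.  -14.5  91.6] jig R [[1.0, -0.004, 0.002], [-0.004, -0.639, 0.769], [-0.001, -0.769, -0.639]]
```

Call:
servo_tool([
  {"ax": 0,"ay": 0,"az": 0,"fingers": 255,"x": -0.002,"y": 0.0065,"z": -0.01},
  {"ax": 0,"ay": 0,"az": 0,"fingers": 255,"x": -0.0025,"y": 0.0065,"z": -0.02},
  {"ax": 0,"ay": 0,"az": 0,"fingers": 255,"x": -0.0025,"y": 0.0065,"z": -0.028},
  {"ax": 0,"ay": 0,"az": 0,"fingers": 255,"x": -0.0025,"y": 0.0065,"z": -0.028},
  {"ax": 0,"ay": 0,"az": 0,"fingers": 255,"x": -0.0025,"y": 0.0065,"z": -0.028},
])

```text
time_s: 17.58
position: [430.8, 208.2, 64.7]
tcp_rot: [[0.998, -0.038, 0.048], [-0.061, -0.638, 0.768], [0.001, -0.769, -0.639]]
ft_force: [0.6, -0.0, -3.0]
finger_gap: 0.102
```

Call:
servo_tool([
  {"ax": 0,"ay": 0,"az": 0,"fingers": 255,"x": 0,"y": 0,"z": -0.001},
  {"ax": 0,"ay": 0,"az": 0,"fingers": 255,"x": 0,"y": 0,"z": -0.001},
])

```text
time_s: 17.75
position: [430.5, 208.3, 63.5]
tcp_rot: [[0.998, -0.038, 0.047], [-0.061, -0.638, 0.768], [0.001, -0.769, -0.639]]
ft_force: [-0.5, -0.5, -2.4]
finger_gap: 0.103
```

Call:
servo_tool([
  {"ax": 0,"ay": 0,"az": 0,"fingers": 255,"x": 0,"y": 0,"z": -0.001},
  {"ax": 0,"ay": 0,"az": 0,"fingers": 255,"x": 0,"y": 0,"z": -0.001},
])

```text
time_s: 17.92
position: [430.2, 208.3, 62.1]
tcp_rot: [[0.998, -0.039, 0.047], [-0.061, -0.638, 0.768], [0.0, -0.769, -0.639]]
ft_force: [0.0, 0.2, -1.9]
finger_gap: 0.102
```

Call:
servo_tool([
  {"ax": 0,"ay": 0,"az": 0,"fingers": 255,"x": 0,"y": 0,"z": -0.0005},
  {"ax": 0,"ay": 0,"az": 0,"fingers": 255,"x": 0,"y": 0,"z": -0.0005},
])

```text
time_s: 18.08
position: [430.0, 208.4, 61.4]
tcp_rot: [[0.998, -0.039, 0.046], [-0.061, -0.638, 0.768], [-0.0, -0.769, -0.639]]
ft_force: [-0.5, 0.6, -2.4]
finger_gap: 0.105
```

Call:
servo_tool([
  {"ax": 0,"ay": 0,"az": 0,"fingers": 255,"x": 0,"y": 0,"z": -0.0007},
  {"ax": 0,"ay": 0,"az": 0,"fingers": 255,"x": 0,"y": 0,"z": -0.0007},
])

```text
time_s: 18.25
position: [430.0, 208.4, 60.6]
tcp_rot: [[0.998, -0.039, 0.046], [-0.061, -0.638, 0.768], [-0.001, -0.769, -0.639]]
ft_force: [0.5, -0.2, -2.0]
finger_gap: 0.1
```

Call:
servo_tool([
  {"ax": 0,"ay": 0,"az": 0,"fingers": 255,"x": 0,"y": 0,"z": -0.0007},
  {"ax": 0,"ay": 0,"az": 0,"fingers": 255,"x": 0,"y": 0,"z": -0.0007},
])

```text
time_s: 18.42
position: [429.9, 208.4, 59.9]
tcp_rot: [[0.998, -0.039, 0.046], [-0.061, -0.638, 0.768], [-0.001, -0.769, -0.639]]
ft_force: [0.9, 0.6, -2.1]
finger_gap: 0.105
```

Call:
servo_tool([
  {"ax": 0,"ay": 0,"az": 0,"fingers": 255,"x": 0,"y": 0,"z": -0.0005},
  {"ax": 0,"ay": 0,"az": 0,"fingers": 255,"x": 0,"y": 0,"z": -0.0005},
])

```text
time_s: 18.58
position: [430.0, 208.5, 59.6]
tcp_rot: [[0.998, -0.039, 0.046], [-0.061, -0.637, 0.768], [-0.0, -0.77, -0.638]]
ft_force: [-0.5, -0.1, -0.5]
finger_gap: 0.105
```

Call:
servo_tool([
  {"ax": 0,"ay": 0,"az": 0,"fingers": 205,"x": 0,"y": 0,"z": 0},
  {"ax": 0,"ay": 0,"az": 0,"fingers": 177,"x": 0,"y": 0,"z": 0},
  {"ax": 0,"ay": 0,"az": 0,"fingers": 177,"x": 0,"y": 0,"z": 0},
  {"ax": 0,"ay": 0,"az": 0,"fingers": 177,"x": 0,"y": 0,"z": -0.002},
  {"ax": 0,"ay": 0,"az": 0,"fingers": 177,"x": 0,"y": 0,"z": -0.004},
  {"ax": 0,"ay": 0,"az": 0,"fingers": 177,"x": 0,"y": 0,"z": -0.006},
  {"ax": 0,"ay": 0,"az": 0,"fingers": 177,"x": 0,"y": 0,"z": -0.006},
])

```text
time_s: 19.17
position: [429.9, 208.3, 53.1]
tcp_rot: [[0.998, -0.04, 0.046], [-0.061, -0.637, 0.768], [-0.001, -0.769, -0.639]]
ft_force: [0.2, 0.3, -0.8]
finger_gap: 0.309
```

Call:
servo_tool([
  {"ax": 0,"ay": 0,"az": 0,"fingers": 177,"x": -0.002,"y": -0.04,"z": 0.01},
  {"ax": 0,"ay": 0,"az": 0,"fingers": 177,"x": -0.004,"y": -0.078,"z": 0.025},
  {"ax": 0,"ay": 0,"az": 0,"fingers": 177,"x": -0.004,"y": -0.09,"z": 0.06},
  {"ax": 0,"ay": 0,"az": 0,"fingers": 177,"x": -0.004,"y": -0.09,"z": 0.1},
  {"ax": 0,"ay": 0,"az": 0,"fingers": 177,"x": -0.004,"y": -0.09,"z": 0.13},
  {"ax": 0,"ay": 0,"az": 0,"fingers": 177,"x": -0.004,"y": -0.09,"z": 0.16},
])

```text
time_s: 19.67
position: [425.7, 118.4, 215.4]
tcp_rot: [[0.998, -0.039, 0.047], [-0.061, -0.638, 0.768], [-0.0, -0.769, -0.639]]
ft_force: [2.0, -0.7, -0.2]
finger_gap: 0.304
```

```bash
python3 st.py; python3 look.py pics/l5.png scene 245 130 75 65 6 top 175 170 65 80 5
```

```text
time_s 19.667
joint_pos [0.529, 0.336, -0.363, 2.205, -0.94, 1.009, -0.771]
position [425.688, 118.353, 215.35]
tcp_rot [[0.998, -0.039, 0.047], [-0.061, -0.638, 0.768], [-0.0, -0.769, -0.639]]
ft_force [1.968, -0.672, -0.19]
finger_gap 0.304
jig tcp [ -1.6 -97.9 215.4] jig R [[1.0, -0.002, 0.002], [-0.003, -0.639, 0.769], [-0.0, -0.769, -0.639]]
[427.7 118.4 217.2]
```

View pics/l5.png

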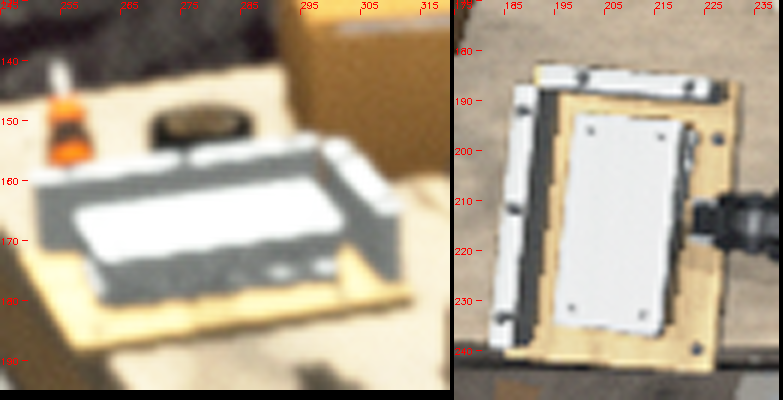

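Call:
servo_tool([
  {"ax": -0.1,"ay": 0.006,"az": 0,"fingers": 75,"x": 0,"y": 0,"z": 0.01},
  {"ax": -0.2,"ay": 0.012,"az": 0,"fingers": 75,"x": 0,"y": 0,"z": 0.01},
  {"ax": -0.3,"ay": 0.017,"az": 0,"fingers": 75,"x": 0,"y": 0.005,"z": 0.01},
  {"ax": -0.4,"ay": 0.023,"az": 0,"fingers": 75,"x": 0,"y": 0.01,"z": 0.01},
  {"ax": -0.5,"ay": 0.029,"az": 0,"fingers": 75,"x": 0,"y": 0.015,"z": 0.01},
  {"ax": -0.6,"ay": 0.035,"az": 0,"fingers": 75,"x": 0,"y": 0.02,"z": 0.01},
  {"ax": -0.7,"ay": 0.041,"az": 0,"fingers": 75,"x": 0,"y": 0.025,"z": 0.01},
  {"ax": -0.8,"ay": 0.046,"az": 0,"fingers": 75,"x": 0,"y": 0.03,"z": 0.01},
])

```text
time_s: 20.43
position: [425.9, 148.6, 223.5]
tcp_rot: [[0.998, -0.059, 0.008], [-0.06, -0.996, 0.071], [0.004, -0.072, -0.997]]
ft_force: [0.3, -0.4, 0.1]
finger_gap: 0.704
```

Call:
servo_tool([
  {"ax": -0.075,"ay": 0.004,"az": 0,"fingers": 75,"x": 0,"y": 0,"z": 0},
  {"ax": 0,"ay": 0,"az": 0.1,"fingers": 75,"x": 0,"y": 0,"z": 0},
  {"ax": 0,"ay": 0,"az": 0.2,"fingers": 75,"x": 0,"y": 0,"z": 0},
  {"ax": 0,"ay": 0,"az": 0.3,"fingers": 75,"x": 0,"y": 0,"z": 0},
  {"ax": -0.06,"ay": -0.04,"az": 0.4,"fingers": 75,"x": 0,"y": 0,"z": 0},
  {"ax": -0.06,"ay": -0.04,"az": 0.5,"fingers": 75,"x": 0,"y": 0,"z": 0},
  {"ax": -0.06,"ay": -0.04,"az": 0.6,"fingers": 75,"x": 0,"y": 0,"z": 0},
  {"ax": -0.06,"ay": -0.04,"az": 0.7,"fingers": 75,"x": 0,"y": 0,"z": 0},
])

```text
time_s: 21.1
position: [425.0, 148.7, 222.5]
tcp_rot: [[0.797, 0.604, 0.01], [0.603, -0.797, 0.021], [0.021, -0.01, -1.0]]
ft_force: [0.8, 0.1, -0.9]
finger_gap: 0.709
```

Call:
servo_tool([
  {"ax": 0,"ay": 0,"az": 0.1,"fingers": 75,"x": 0,"y": 0,"z": -0.02},
  {"ax": 0,"ay": 0,"az": 0.2,"fingers": 75,"x": 0,"y": 0,"z": -0.04},
  {"ax": 0,"ay": 0,"az": 0.3,"fingers": 75,"x": 0,"y": 0,"z": -0.06},
  {"ax": 0,"ay": 0,"az": 0.4,"fingers": 75,"x": 0,"y": 0,"z": -0.08},
  {"ax": 0,"ay": 0,"az": 0.5,"fingers": 75,"x": 0,"y": 0,"z": -0.1},
  {"ax": 0,"ay": 0,"az": 0.6,"fingers": 75,"x": 0,"y": 0,"z": -0.12},
  {"ax": 0,"ay": 0,"az": 0.7,"fingers": 75,"x": 0,"y": 0,"z": -0.12},
  {"ax": 0,"ay": 0,"az": 0.8,"fingers": 75,"x": 0,"y": 0,"z": -0.12},
])

```text
time_s: 21.77
position: [423.9, 148.3, 101.2]
tcp_rot: [[0.123, 0.992, -0.012], [0.992, -0.123, 0.024], [0.022, -0.015, -1.0]]
ft_force: [-0.8, 0.7, 0.1]
finger_gap: 0.703
```

```bash
python3 st.py
```

```text
time_s 21.767
joint_pos [0.076, 0.402, -0.547, 2.15, 0.292, 0.665, -0.79]
position [423.905, 148.309, 101.239]
tcp_rot [[0.123, 0.992, -0.012], [0.992, -0.123, 0.024], [0.022, -0.015, -1.0]]
ft_force [-0.76, 0.669, 0.055]
finger_gap 0.703
jig tcp [ -5.1 -68.1 101.2] jig R [[0.066, 0.998, -0.013], [0.998, -0.066, 0.023], [0.022, -0.015, -1.0]]
```

Call:
servo_tool([
  {"ax": -0.024,"ay": -0.012,"az": 0.066,"fingers": 75,"x": 0.003,"y": 0.006,"z": -0.02},
  {"ax": -0.024,"ay": -0.012,"az": 0.066,"fingers": 75,"x": 0.003,"y": 0.006,"z": -0.05},
  {"ax": -0.024,"ay": -0.012,"az": 0.066,"fingers": 75,"x": 0.003,"y": 0.006,"z": -0.075},
  {"ax": -0.024,"ay": -0.012,"az": 0.066,"fingers": 75,"x": 0.003,"y": 0.006,"z": -0.084},
  {"ax": -0.024,"ay": -0.012,"az": 0.066,"fingers": 75,"x": 0.003,"y": 0.006,"z": -0.084},
])

```text
time_s: 22.18
position: [426.6, 154.0, 17.1]
tcp_rot: [[0.062, 0.998, -0.001], [0.998, -0.062, -0.002], [-0.002, -0.001, -1.0]]
ft_force: [-0.6, -0.2, -0.5]
finger_gap: 0.702
```

Call:
servo_tool([
  {"ax": 0,"ay": 0,"az": 0,"fingers": 75,"x": 0,"y": 0,"z": -0.002},
  {"ax": 0,"ay": 0,"az": 0,"fingers": 75,"x": 0,"y": 0,"z": -0.004},
  {"ax": 0,"ay": 0,"az": 0,"fingers": 75,"x": 0,"y": 0,"z": -0.004},
])

```text
time_s: 22.43
position: [429.6, 154.6, 16.3]
tcp_rot: [[0.064, 0.998, 0.007], [0.998, -0.064, 0.0], [0.001, 0.007, -1.0]]
ft_force: [-0.5, -0.0, 0.3]
finger_gap: 0.705
```

```bash
python3 st.py
```

```text
time_s 22.433
joint_pos [-0.068, 0.562, -0.418, 2.174, 0.485, 0.488, -0.926]
position [429.616, 154.617, 16.282]
tcp_rot [[0.064, 0.998, 0.007], [0.998, -0.064, 0.0], [0.001, 0.007, -1.0]]
ft_force [-0.501, -0.008, 0.255]
finger_gap 0.705
jig tcp [  0.3 -61.5  16.3] jig R [[0.006, 1.0, 0.007], [1.0, -0.006, 0.001], [0.001, 0.007, -1.0]]
```

Call:
servo_tool([
  {"ax": 0,"ay": 0.006,"az": 0,"fingers": 75,"x": -0.001,"y": 0,"z": -0.002},
  {"ax": 0,"ay": 0.006,"az": 0,"fingers": 75,"x": -0.001,"y": 0,"z": -0.004},
  {"ax": 0,"ay": 0.006,"az": 0,"fingers": 75,"x": -0.001,"y": 0,"z": -0.004},
])

```text
time_s: 22.68
position: [428.2, 154.3, 11.7]
tcp_rot: [[0.064, 0.998, -0.0], [0.998, -0.064, -0.0], [-0.0, -0.0, -1.0]]
ft_force: [0.3, -0.4, 0.5]
finger_gap: 0.703
```

Call:
servo_tool([
  {"ax": 0,"ay": 0,"az": 0,"fingers": 75,"x": 0,"y": 0,"z": -0.001},
  {"ax": 0,"ay": 0,"az": 0,"fingers": 75,"x": 0,"y": 0,"z": -0.002},
  {"ax": 0,"ay": 0,"az": 0,"fingers": 75,"x": 0,"y": 0,"z": -0.002},
])

```text
time_s: 22.93
position: [427.9, 154.4, 9.4]
tcp_rot: [[0.064, 0.998, -0.001], [0.998, -0.064, -0.0], [-0.0, -0.001, -1.0]]
ft_force: [0.0, 0.6, -0.2]
finger_gap: 0.706
```

Call:
servo_tool([
  {"ax": 0,"ay": 0,"az": 0,"fingers": 75,"x": 0,"y": 0,"z": -0.001},
  {"ax": 0,"ay": 0,"az": 0,"fingers": 75,"x": 0,"y": 0,"z": -0.002},
  {"ax": 0,"ay": 0,"az": 0,"fingers": 75,"x": 0,"y": 0,"z": -0.002},
])

```text
time_s: 23.18
position: [427.9, 154.4, 7.3]
tcp_rot: [[0.063, 0.998, -0.001], [0.998, -0.063, -0.0], [-0.0, -0.001, -1.0]]
ft_force: [0.2, 0.1, 0.4]
finger_gap: 0.706
```

Call:
servo_tool([
  {"ax": 0,"ay": 0,"az": 0,"fingers": 75,"x": 0,"y": 0,"z": -0.001},
  {"ax": 0,"ay": 0,"az": 0,"fingers": 75,"x": 0,"y": 0,"z": -0.0015},
  {"ax": 0,"ay": 0,"az": 0,"fingers": 75,"x": 0,"y": 0,"z": -0.0015},
])

```text
time_s: 23.43
position: [427.9, 154.4, 5.9]
tcp_rot: [[0.063, 0.998, -0.001], [0.998, -0.063, -0.0], [-0.0, -0.001, -1.0]]
ft_force: [-0.7, -0.0, -0.8]
finger_gap: 0.705
```

Call:
servo_tool([
  {"ax": 0,"ay": 0,"az": 0,"fingers": 75,"x": 0,"y": 0,"z": -0.001},
  {"ax": 0,"ay": 0,"az": 0,"fingers": 75,"x": 0,"y": 0,"z": -0.001},
  {"ax": 0,"ay": 0,"az": 0,"fingers": 75,"x": 0,"y": 0,"z": -0.001},
])

```text
time_s: 23.68
position: [428.0, 154.4, 5.0]
tcp_rot: [[0.064, 0.998, -0.001], [0.998, -0.064, -0.0], [-0.0, -0.001, -1.0]]
ft_force: [0.2, 0.3, 0.3]
finger_gap: 0.706
```

```bash
python3 st.py; python3 look.py pics/l6.png scene 245 130 75 65 6 top 175 170 65 80 5
```

```text
time_s 23.683
joint_pos [-0.08, 0.585, -0.404, 2.174, 0.498, 0.472, -0.937]
position [427.966, 154.434, 4.983]
tcp_rot [[0.064, 0.998, -0.001], [0.998, -0.064, -0.0], [-0.0, -0.001, -1.0]]
ft_force [0.188, 0.269, 0.294]
finger_gap 0.706
jig tcp [ -1.4 -61.7   5. ] jig R [[0.006, 1.0, -0.001], [1.0, -0.006, -0.0], [-0.0, -0.001, -1.0]]
[427.9 154.4   5. ]
```

View pics/l6.png

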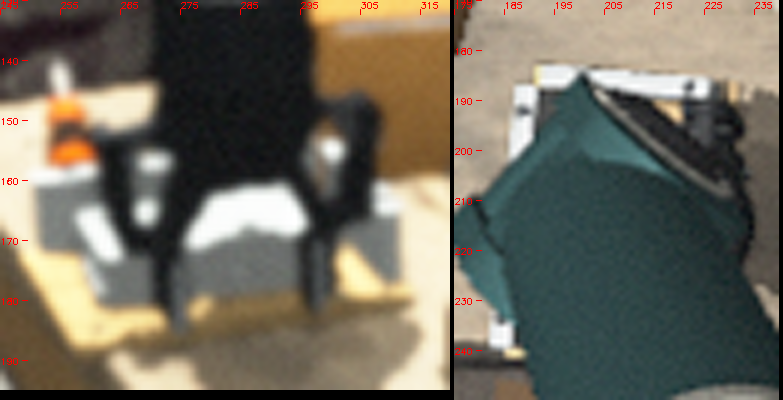

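Call:
servo_tool([
  {"ax": 0,"ay": 0,"az": 0,"fingers": 75,"x": 0,"y": 0.003,"z": 0},
  {"ax": 0,"ay": 0,"az": 0,"fingers": 75,"x": 0,"y": 0.006,"z": 0},
  {"ax": 0,"ay": 0,"az": 0,"fingers": 75,"x": 0,"y": 0.008,"z": 0},
  {"ax": 0,"ay": 0,"az": 0,"fingers": 75,"x": 0.001,"y": 0.01,"z": 0},
  {"ax": 0,"ay": 0,"az": 0,"fingers": 75,"x": 0.001,"y": 0.012,"z": 0},
  {"ax": 0,"ay": 0,"az": 0,"fingers": 75,"x": 0.001,"y": 0.014,"z": 0},
])

```text
time_s: 24.28
position: [429.1, 168.5, 5.0]
tcp_rot: [[0.064, 0.998, -0.001], [0.998, -0.064, -0.001], [-0.001, -0.001, -1.0]]
ft_force: [0.7, -2.0, 1.2]
finger_gap: 0.702
```

Call:
servo_tool([
  {"ax": 0,"ay": 0,"az": 0,"fingers": 75,"x": 0,"y": 0.0015,"z": 0},
  {"ax": 0,"ay": 0,"az": 0,"fingers": 75,"x": 0,"y": 0.003,"z": 0},
  {"ax": 0,"ay": 0,"az": 0,"fingers": 75,"x": 0,"y": 0.0045,"z": 0},
  {"ax": 0,"ay": 0,"az": 0,"fingers": 75,"x": 0,"y": 0.006,"z": 0},
])

```text
time_s: 24.62
position: [429.1, 174.2, 5.0]
tcp_rot: [[0.064, 0.998, -0.001], [0.998, -0.064, -0.001], [-0.001, -0.001, -1.0]]
ft_force: [0.7, -2.3, -0.2]
finger_gap: 0.711
```

Call:
servo_tool([
  {"ax": 0,"ay": 0,"az": 0,"fingers": 75,"x": 0,"y": 0.0015,"z": 0},
  {"ax": 0,"ay": 0,"az": 0,"fingers": 75,"x": 0,"y": 0.003,"z": 0},
  {"ax": 0,"ay": 0,"az": 0,"fingers": 75,"x": 0,"y": 0.0045,"z": 0},
  {"ax": 0,"ay": 0,"az": 0,"fingers": 75,"x": 0.0005,"y": 0.006,"z": 0},
])

```text
time_s: 24.95
position: [429.0, 180.0, 5.0]
tcp_rot: [[0.064, 0.998, -0.002], [0.998, -0.064, -0.001], [-0.001, -0.002, -1.0]]
ft_force: [-0.1, -4.5, 3.2]
finger_gap: 0.703
```

```bash
python3 st.py
```

```text
time_s 24.95
joint_pos [-0.132, 0.595, -0.404, 2.15, 0.492, 0.487, -0.978]
position [429.011, 180.018, 4.977]
tcp_rot [[0.064, 0.998, -0.002], [0.998, -0.064, -0.001], [-0.001, -0.002, -1.0]]
ft_force [-0.078, -4.527, 3.237]
finger_gap 0.703
jig tcp [ -1.8 -36.1   5. ] jig R [[0.006, 1.0, -0.002], [1.0, -0.006, -0.001], [-0.001, -0.002, -1.0]]
```

Call:
servo_tool([
  {"ax": 0,"ay": 0,"az": 0,"fingers": 75,"x": 0,"y": 0.0015,"z": 0.0005},
  {"ax": 0,"ay": 0,"az": 0,"fingers": 75,"x": 0,"y": 0.003,"z": 0.0005},
  {"ax": 0,"ay": 0,"az": 0,"fingers": 75,"x": 0,"y": 0.0045,"z": 0.0005},
  {"ax": 0,"ay": 0,"az": 0,"fingers": 75,"x": 0,"y": 0.0055,"z": 0.0005},
])

```text
time_s: 25.28
position: [429.3, 185.9, 5.4]
tcp_rot: [[0.063, 0.998, -0.001], [0.998, -0.063, -0.001], [-0.001, -0.001, -1.0]]
ft_force: [0.3, -3.6, 0.8]
finger_gap: 0.7
```

Call:
servo_tool([
  {"ax": 0,"ay": 0,"az": 0,"fingers": 75,"x": 0,"y": 0.0007,"z": 0},
  {"ax": 0,"ay": 0,"az": 0,"fingers": 75,"x": 0,"y": 0.0014,"z": 0},
])

```text
time_s: 25.45
position: [429.3, 187.1, 5.4]
tcp_rot: [[0.064, 0.998, -0.001], [0.998, -0.064, -0.001], [-0.001, -0.001, -1.0]]
ft_force: [-0.6, -3.5, 0.2]
finger_gap: 0.705
```

Call:
servo_tool([
  {"ax": 0,"ay": 0,"az": 0,"fingers": 75,"x": 0,"y": 0.0005,"z": 0},
  {"ax": 0,"ay": 0,"az": 0,"fingers": 75,"x": 0,"y": 0.001,"z": 0},
])

```text
time_s: 25.62
position: [429.3, 188.2, 5.4]
tcp_rot: [[0.064, 0.998, -0.001], [0.998, -0.064, -0.0], [-0.001, -0.001, -1.0]]
ft_force: [0.5, -2.9, 0.3]
finger_gap: 0.701
```

Call:
servo_tool([
  {"ax": 0,"ay": 0,"az": 0,"fingers": 75,"x": 0,"y": 0.0003,"z": 0},
  {"ax": 0,"ay": 0,"az": 0,"fingers": 75,"x": 0,"y": 0.0006,"z": 0},
])

```text
time_s: 25.78
position: [429.3, 188.9, 5.4]
tcp_rot: [[0.063, 0.998, -0.001], [0.998, -0.063, -0.0], [-0.0, -0.001, -1.0]]
ft_force: [-0.5, -2.8, -0.8]
finger_gap: 0.707
```

Call:
servo_tool([
  {"ax": 0,"ay": 0,"az": 0,"fingers": 75,"x": 0,"y": 0.0002,"z": 0},
  {"ax": 0,"ay": 0,"az": 0,"fingers": 75,"x": 0,"y": 0.0004,"z": 0},
])

```text
time_s: 25.95
position: [429.3, 189.2, 5.4]
tcp_rot: [[0.064, 0.998, -0.001], [0.998, -0.064, -0.001], [-0.001, -0.001, -1.0]]
ft_force: [-1.0, -3.6, -0.7]
finger_gap: 0.705
```

Call:
servo_tool([
  {"ax": 0,"ay": 0,"az": 0,"fingers": 75,"x": 0,"y": 0.0002,"z": 0},
  {"ax": 0,"ay": 0,"az": 0,"fingers": 75,"x": 0,"y": 0.0004,"z": 0},
])

```text
time_s: 26.12
position: [429.3, 189.4, 5.4]
tcp_rot: [[0.064, 0.998, -0.001], [0.998, -0.064, -0.001], [-0.001, -0.001, -1.0]]
ft_force: [0.0, -3.7, -1.7]
finger_gap: 0.709
```

Call:
servo_tool([
  {"ax": 0,"ay": 0,"az": 0,"fingers": 75,"x": 0,"y": 0.0002,"z": 0},
  {"ax": 0,"ay": 0,"az": 0,"fingers": 75,"x": 0,"y": 0.0004,"z": 0},
])

```text
time_s: 26.28
position: [429.4, 190.2, 5.4]
tcp_rot: [[0.064, 0.998, -0.001], [0.998, -0.064, -0.0], [-0.0, -0.001, -1.0]]
ft_force: [-0.9, -3.3, -1.9]
finger_gap: 0.703
```

Call:
servo_tool([
  {"ax": 0,"ay": 0,"az": 0,"fingers": 75,"x": 0,"y": 0.0002,"z": 0},
  {"ax": 0,"ay": 0,"az": 0,"fingers": 75,"x": 0,"y": 0.0004,"z": 0},
])

```text
time_s: 26.45
position: [429.4, 190.5, 5.5]
tcp_rot: [[0.064, 0.998, -0.001], [0.998, -0.064, -0.0], [-0.0, -0.001, -1.0]]
ft_force: [-1.3, -3.1, -1.1]
finger_gap: 0.71
```

Call:
servo_tool([
  {"ax": 0,"ay": 0,"az": 0,"fingers": 75,"x": 0,"y": 0.0002,"z": 0},
  {"ax": 0,"ay": 0,"az": 0,"fingers": 75,"x": 0,"y": 0.0004,"z": 0},
])

```text
time_s: 26.62
position: [429.4, 190.5, 5.5]
tcp_rot: [[0.064, 0.998, -0.001], [0.998, -0.064, -0.001], [-0.001, -0.001, -1.0]]
ft_force: [-2.0, -5.1, -0.1]
finger_gap: 0.705
```

Call:
servo_tool([
  {"ax": 0,"ay": 0,"az": 0,"fingers": 75,"x": 0,"y": 0.0002,"z": 0},
  {"ax": 0,"ay": 0,"az": 0,"fingers": 75,"x": 0,"y": 0.0004,"z": 0},
])

```text
time_s: 26.78
position: [429.3, 190.6, 5.5]
tcp_rot: [[0.064, 0.998, -0.001], [0.998, -0.064, -0.001], [-0.002, -0.001, -1.0]]
ft_force: [-1.5, -4.8, 0.8]
finger_gap: 0.704
```

Call:
servo_tool([
  {"ax": 0,"ay": 0,"az": 0,"fingers": 75,"x": 0,"y": 0.0003,"z": 0},
  {"ax": 0,"ay": 0,"az": 0,"fingers": 75,"x": 0,"y": 0.0003,"z": 0},
])

```text
time_s: 26.95
position: [429.3, 190.6, 5.5]
tcp_rot: [[0.064, 0.998, -0.001], [0.998, -0.064, -0.002], [-0.002, -0.001, -1.0]]
ft_force: [-0.9, -4.4, 0.7]
finger_gap: 0.708
```

Call:
servo_tool([
  {"ax": 0,"ay": 0,"az": 0,"fingers": 75,"x": 0,"y": 0.0004,"z": 0},
  {"ax": 0,"ay": 0,"az": 0,"fingers": 75,"x": 0,"y": 0.0004,"z": 0},
])

```text
time_s: 27.12
position: [429.3, 190.6, 5.5]
tcp_rot: [[0.065, 0.998, -0.002], [0.998, -0.065, -0.003], [-0.003, -0.001, -1.0]]
ft_force: [-1.2, -7.2, 1.1]
finger_gap: 0.704
```

Call:
servo_tool([
  {"ax": 0,"ay": 0,"az": 0,"fingers": 75,"x": 0,"y": 0.0004,"z": 0},
  {"ax": 0,"ay": 0,"az": 0,"fingers": 75,"x": 0,"y": 0.0004,"z": 0},
])

```text
time_s: 27.28
position: [429.3, 190.6, 5.5]
tcp_rot: [[0.065, 0.998, -0.002], [0.998, -0.065, -0.003], [-0.003, -0.002, -1.0]]
ft_force: [-1.2, -8.6, 2.0]
finger_gap: 0.701
```

```bash
python3 st.py
```

```text
time_s 27.283
joint_pos [-0.154, 0.599, -0.404, 2.139, 0.489, 0.495, -0.997]
position [429.255, 190.564, 5.472]
tcp_rot [[0.065, 0.998, -0.002], [0.998, -0.065, -0.003], [-0.003, -0.002, -1.0]]
ft_force [-1.248, -8.627, 1.976]
finger_gap 0.701
jig tcp [ -2.2 -25.6   5.5] jig R [[0.008, 1.0, -0.002], [1.0, -0.008, -0.003], [-0.003, -0.002, -1.0]]
```

Call:
servo_tool([
  {"ax": 0,"ay": 0,"az": 0,"fingers": 75,"x": 0,"y": -0.003,"z": 0},
  {"ax": 0,"ay": 0,"az": 0,"fingers": 75,"x": 0,"y": -0.008,"z": 0},
  {"ax": 0,"ay": 0,"az": 0,"fingers": 75,"x": 0,"y": -0.01,"z": 0.01},
  {"ax": 0,"ay": 0,"az": 0,"fingers": 75,"x": 0,"y": -0.01,"z": 0.04},
  {"ax": 0,"ay": 0,"az": 0,"fingers": 75,"x": 0,"y": -0.01,"z": 0.08},
  {"ax": 0,"ay": 0,"az": 0,"fingers": 75,"x": 0,"y": -0.01,"z": 0.1},
  {"ax": 0,"ay": 0,"az": 0.1,"fingers": 150,"x": -0.02,"y": 0,"z": 0.11},
  {"ax": 0,"ay": 0,"az": 0.2,"fingers": 195,"x": -0.03,"y": 0.01,"z": 0.11},
])

```text
time_s: 27.95
position: [400.3, 203.7, 118.9]
tcp_rot: [[-0.14, 0.99, 0.005], [0.99, 0.14, 0.002], [0.001, 0.006, -1.0]]
ft_force: [-0.4, -0.3, -0.3]
finger_gap: 0.431
```

Call:
servo_tool([
  {"ax": 0,"ay": 0,"az": 0.1,"fingers": 195,"x": -0.01,"y": 0.005,"z": 0},
  {"ax": 0,"ay": 0,"az": 0.2,"fingers": 195,"x": -0.02,"y": 0.01,"z": 0},
  {"ax": 0,"ay": 0,"az": 0.3,"fingers": 195,"x": -0.03,"y": 0.015,"z": 0},
  {"ax": 0,"ay": 0,"az": 0.4,"fingers": 195,"x": -0.04,"y": 0.02,"z": 0},
  {"ax": 0,"ay": 0,"az": 0.5,"fingers": 195,"x": -0.045,"y": 0.025,"z": 0},
  {"ax": 0,"ay": 0,"az": 0.6,"fingers": 195,"x": -0.05,"y": 0.03,"z": 0},
  {"ax": 0,"ay": 0,"az": 0.7,"fingers": 195,"x": -0.05,"y": 0.033,"z": 0},
  {"ax": 0,"ay": 0,"az": 0.8,"fingers": 195,"x": -0.05,"y": 0.035,"z": 0},
])

```text
time_s: 28.62
position: [349.6, 238.6, 116.6]
tcp_rot: [[-0.809, 0.587, 0.002], [0.587, 0.809, 0.001], [-0.001, 0.002, -1.0]]
ft_force: [0.1, 0.3, -1.0]
finger_gap: 0.238
```

Call:
servo_tool([
  {"ax": 0,"ay": 0,"az": 0.1,"fingers": 195,"x": 0,"y": 0,"z": 0},
  {"ax": 0,"ay": 0,"az": 0.2,"fingers": 195,"x": 0,"y": 0,"z": 0},
  {"ax": 0,"ay": 0,"az": 0.3,"fingers": 195,"x": 0,"y": 0,"z": 0},
  {"ax": 0,"ay": 0,"az": 0.4,"fingers": 195,"x": 0,"y": 0,"z": 0},
  {"ax": 0,"ay": 0,"az": 0.5,"fingers": 195,"x": 0,"y": 0,"z": 0},
  {"ax": 0,"ay": 0,"az": 0.563,"fingers": 195,"x": 0,"y": 0,"z": 0},
  {"ax": 0,"ay": 0,"az": 0.563,"fingers": 195,"x": 0,"y": 0,"z": 0},
])

```text
time_s: 29.2
position: [349.8, 238.0, 116.3]
tcp_rot: [[-0.998, 0.069, 0.001], [0.069, 0.998, 0.001], [-0.001, 0.001, -1.0]]
ft_force: [0.2, 0.1, 0.4]
finger_gap: 0.235
```

```bash
python3 st.py
```

```text
time_s 29.2
joint_pos [0.147, 0.461, -0.966, 2.184, 0.559, 0.763, 0.31]
position [349.77, 238.041, 116.287]
tcp_rot [[-0.998, 0.069, 0.001], [0.069, 0.998, 0.001], [-0.001, 0.001, -1.0]]
ft_force [0.171, 0.087, 0.445]
finger_gap 0.235
jig tcp [-84.3  17.2 116.3] jig R [[-1.0, 0.012, 0.001], [0.012, 1.0, 0.001], [-0.001, 0.001, -1.0]]
```

Call:
servo_tool([
  {"ax": 0,"ay": 0,"az": 0.011,"fingers": 195,"x": -0.001,"y": -0.0025,"z": -0.03},
  {"ax": 0,"ay": 0,"az": 0.011,"fingers": 195,"x": -0.001,"y": -0.0025,"z": -0.06},
  {"ax": 0,"ay": 0,"az": 0.011,"fingers": 195,"x": -0.001,"y": -0.0025,"z": -0.085},
  {"ax": 0,"ay": 0,"az": 0.011,"fingers": 195,"x": -0.001,"y": -0.0025,"z": -0.098},
  {"ax": 0,"ay": 0,"az": 0.011,"fingers": 195,"x": -0.001,"y": -0.0025,"z": -0.102},
  {"ax": 0,"ay": 0,"az": 0.011,"fingers": 195,"x": -0.001,"y": -0.0025,"z": -0.102},
  {"ax": 0,"ay": 0,"az": 0.011,"fingers": 195,"x": -0.001,"y": -0.0025,"z": -0.102},
])

```text
time_s: 29.78
position: [348.9, 235.6, 14.3]
tcp_rot: [[-0.998, 0.061, 0.001], [0.061, 0.998, 0.0], [-0.001, 0.0, -1.0]]
ft_force: [0.0, 0.4, 0.2]
finger_gap: 0.238
```

```bash
python3 st.py; python3 look.py pics/l7.png scene 245 130 75 65 6 top 175 170 65 80 5
```

```text
time_s 29.783
joint_pos [-0.054, 0.627, -0.733, 2.236, 0.821, 0.568, 0.091]
position [348.869, 235.614, 14.316]
tcp_rot [[-0.998, 0.061, 0.001], [0.061, 0.998, 0.0], [-0.001, 0.0, -1.0]]
ft_force [0.047, 0.364, 0.241]
finger_gap 0.238
jig tcp [-85.   14.7  14.3] jig R [[-1.0, 0.003, 0.001], [0.003, 1.0, 0.0], [-0.001, 0.0, -1.0]]
[349.3 235.5  14.6]
```

View pics/l7.png

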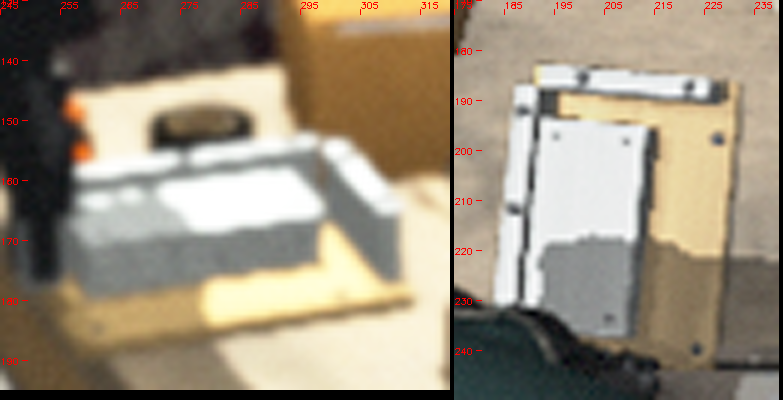

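Call:
servo_tool([
  {"ax": 0,"ay": 0,"az": 0,"fingers": 195,"x": 0.003,"y": 0,"z": 0},
  {"ax": 0,"ay": 0,"az": 0,"fingers": 195,"x": 0.006,"y": 0,"z": 0},
  {"ax": 0,"ay": 0,"az": 0,"fingers": 195,"x": 0.008,"y": -0.0005,"z": 0},
  {"ax": 0,"ay": 0,"az": 0,"fingers": 195,"x": 0.01,"y": -0.0005,"z": 0},
  {"ax": 0,"ay": 0,"az": 0,"fingers": 195,"x": 0.0115,"y": -0.0007,"z": 0},
  {"ax": 0,"ay": 0,"az": 0,"fingers": 195,"x": 0.013,"y": -0.0007,"z": 0},
])

```text
time_s: 30.38
position: [361.1, 234.1, 13.5]
tcp_rot: [[-0.998, 0.06, -0.001], [0.06, 0.998, -0.001], [0.0, -0.001, -1.0]]
ft_force: [-4.1, -0.6, 1.5]
finger_gap: 0.234
```

Call:
servo_tool([
  {"ax": 0,"ay": 0,"az": 0,"fingers": 195,"x": 0.0015,"y": 0,"z": 0},
  {"ax": 0,"ay": 0,"az": 0,"fingers": 195,"x": 0.003,"y": -0.0002,"z": 0},
  {"ax": 0,"ay": 0,"az": 0,"fingers": 195,"x": 0.0045,"y": -0.0003,"z": 0},
  {"ax": 0,"ay": 0,"az": 0,"fingers": 195,"x": 0.006,"y": -0.0003,"z": 0},
])

```text
time_s: 30.72
position: [367.6, 233.8, 13.5]
tcp_rot: [[-0.998, 0.06, 0.0], [0.06, 0.998, -0.001], [-0.0, -0.001, -1.0]]
ft_force: [-2.9, 0.5, 2.0]
finger_gap: 0.234
```

```bash
python3 st.py
```

```text
time_s 30.717
joint_pos [-0.03, 0.646, -0.733, 2.202, 0.815, 0.588, 0.134]
position [367.553, 233.832, 13.455]
tcp_rot [[-0.998, 0.06, 0.0], [0.06, 0.998, -0.001], [-0.0, -0.001, -1.0]]
ft_force [-2.863, 0.513, 1.985]
finger_gap 0.234
jig tcp [-66.3  14.   13.5] jig R [[-1.0, 0.003, 0.0], [0.003, 1.0, -0.001], [-0.0, -0.001, -1.0]]
```

Call:
servo_tool([
  {"ax": 0,"ay": 0,"az": 0,"fingers": 195,"x": 0.001,"y": 0,"z": 0},
  {"ax": 0,"ay": 0,"az": 0,"fingers": 195,"x": 0.002,"y": 0,"z": 0},
  {"ax": 0,"ay": 0,"az": 0,"fingers": 195,"x": 0.003,"y": -0.0002,"z": 0},
  {"ax": 0,"ay": 0,"az": 0,"fingers": 195,"x": 0.0035,"y": -0.0002,"z": 0},
])

```text
time_s: 31.05
position: [371.2, 233.6, 13.5]
tcp_rot: [[-0.998, 0.06, 0.0], [0.06, 0.998, -0.001], [-0.0, -0.001, -1.0]]
ft_force: [-2.6, -0.5, 0.0]
finger_gap: 0.232
```

Call:
servo_tool([
  {"ax": 0,"ay": 0,"az": 0,"fingers": 195,"x": 0.0003,"y": 0,"z": 0},
  {"ax": 0,"ay": 0,"az": 0,"fingers": 195,"x": 0.0006,"y": 0,"z": 0},
])

```text
time_s: 31.22
position: [371.6, 233.6, 13.5]
tcp_rot: [[-0.998, 0.06, 0.0], [0.06, 0.998, -0.001], [-0.0, -0.001, -1.0]]
ft_force: [-2.5, -0.6, 0.2]
finger_gap: 0.234
```

Call:
servo_tool([
  {"ax": 0,"ay": 0,"az": 0,"fingers": 195,"x": 0.0003,"y": 0,"z": 0},
  {"ax": 0,"ay": 0,"az": 0,"fingers": 195,"x": 0.0005,"y": 0,"z": 0},
])

```text
time_s: 31.38
position: [372.1, 233.6, 13.5]
tcp_rot: [[-0.998, 0.06, 0.0], [0.06, 0.998, -0.001], [-0.0, -0.001, -1.0]]
ft_force: [-2.0, 0.1, -0.1]
finger_gap: 0.237
```

Call:
servo_tool([
  {"ax": 0,"ay": 0,"az": 0,"fingers": 195,"x": 0.0003,"y": 0,"z": 0},
  {"ax": 0,"ay": 0,"az": 0,"fingers": 195,"x": 0.0005,"y": 0,"z": 0},
])

```text
time_s: 31.55
position: [372.6, 233.7, 13.5]
tcp_rot: [[-0.998, 0.06, 0.0], [0.06, 0.998, -0.001], [-0.0, -0.001, -1.0]]
ft_force: [-2.0, -0.5, 1.1]
finger_gap: 0.237
```

Call:
servo_tool([
  {"ax": 0,"ay": 0,"az": 0,"fingers": 195,"x": 0.0003,"y": 0,"z": 0},
  {"ax": 0,"ay": 0,"az": 0,"fingers": 195,"x": 0.0005,"y": 0,"z": 0},
])

```text
time_s: 31.72
position: [372.8, 233.7, 13.5]
tcp_rot: [[-0.998, 0.06, -0.0], [0.06, 0.998, -0.001], [0.0, -0.001, -1.0]]
ft_force: [-4.0, -0.4, 0.6]
finger_gap: 0.234
```

Call:
servo_tool([
  {"ax": 0,"ay": 0,"az": 0,"fingers": 195,"x": 0.0003,"y": 0,"z": 0},
  {"ax": 0,"ay": 0,"az": 0,"fingers": 195,"x": 0.0005,"y": 0,"z": 0},
])

```text
time_s: 31.88
position: [373.1, 233.7, 13.5]
tcp_rot: [[-0.998, 0.06, -0.0], [0.06, 0.998, -0.001], [0.0, -0.001, -1.0]]
ft_force: [-4.8, -0.1, 1.7]
finger_gap: 0.231
```

Call:
servo_tool([
  {"ax": 0,"ay": 0,"az": 0,"fingers": 195,"x": 0.0003,"y": 0,"z": 0},
  {"ax": 0,"ay": 0,"az": 0,"fingers": 195,"x": 0.0005,"y": 0,"z": 0},
])

```text
time_s: 32.05
position: [373.7, 233.7, 13.4]
tcp_rot: [[-0.998, 0.06, -0.0], [0.06, 0.998, -0.001], [0.0, -0.001, -1.0]]
ft_force: [-4.9, -0.4, 1.5]
finger_gap: 0.238
```

Call:
servo_tool([
  {"ax": 0,"ay": 0,"az": 0,"fingers": 195,"x": 0.0003,"y": 0,"z": 0},
  {"ax": 0,"ay": 0,"az": 0,"fingers": 195,"x": 0.0005,"y": 0,"z": 0},
])

```text
time_s: 32.22
position: [374.1, 233.7, 13.5]
tcp_rot: [[-0.998, 0.06, -0.001], [0.06, 0.998, -0.001], [0.001, -0.001, -1.0]]
ft_force: [-6.4, 0.8, 2.7]
finger_gap: 0.237
```

Call:
servo_tool([
  {"ax": 0,"ay": 0,"az": 0,"fingers": 195,"x": 0.0003,"y": 0,"z": 0},
  {"ax": 0,"ay": 0,"az": 0,"fingers": 195,"x": 0.0004,"y": 0,"z": 0},
])

```text
time_s: 32.38
position: [374.1, 233.6, 13.4]
tcp_rot: [[-0.998, 0.06, -0.001], [0.06, 0.998, -0.001], [0.001, -0.001, -1.0]]
ft_force: [-6.5, -0.1, 4.1]
finger_gap: 0.236
```

Call:
servo_tool([
  {"ax": 0,"ay": 0,"az": 0,"fingers": 195,"x": 0.0003,"y": 0,"z": 0},
  {"ax": 0,"ay": 0,"az": 0,"fingers": 195,"x": 0.0004,"y": 0,"z": 0},
])

```text
time_s: 32.55
position: [374.1, 233.6, 13.4]
tcp_rot: [[-0.998, 0.06, -0.002], [0.06, 0.998, -0.001], [0.002, -0.002, -1.0]]
ft_force: [-8.8, -1.0, 4.1]
finger_gap: 0.233
```

Call:
servo_tool([
  {"ax": 0,"ay": 0,"az": 0,"fingers": 195,"x": 0,"y": 0,"z": 0},
  {"ax": 0,"ay": 0,"az": 0,"fingers": 195,"x": 0,"y": 0,"z": 0},
])

```text
time_s: 32.72
position: [374.0, 233.7, 13.4]
tcp_rot: [[-0.998, 0.06, -0.002], [0.06, 0.998, -0.001], [0.001, -0.001, -1.0]]
ft_force: [-7.9, -0.7, 4.5]
finger_gap: 0.238
```

Call:
servo_tool([
  {"ax": 0,"ay": 0,"az": 0,"fingers": 195,"x": -0.004,"y": 0,"z": 0},
  {"ax": 0,"ay": 0,"az": 0,"fingers": 195,"x": -0.01,"y": 0.0005,"z": 0},
  {"ax": 0,"ay": 0,"az": 0,"fingers": 195,"x": -0.012,"y": 0.0005,"z": 0.01},
  {"ax": 0,"ay": 0,"az": 0,"fingers": 195,"x": -0.012,"y": 0,"z": 0.045},
  {"ax": 0,"ay": 0,"az": 0,"fingers": 195,"x": -0.012,"y": 0,"z": 0.08},
  {"ax": 0,"ay": 0,"az": -0.05,"fingers": 195,"x": -0.005,"y": -0.005,"z": 0.105},
  {"ax": 0,"ay": 0,"az": -0.15,"fingers": 150,"x": 0.005,"y": -0.015,"z": 0.105},
  {"ax": 0,"ay": 0,"az": -0.25,"fingers": 75,"x": 0.015,"y": -0.025,"z": 0.105},
])

```text
time_s: 33.38
position: [392.4, 209.1, 121.1]
tcp_rot: [[-0.951, 0.309, 0.005], [0.309, 0.951, 0.001], [-0.005, 0.002, -1.0]]
ft_force: [-0.2, -0.8, -0.7]
finger_gap: 0.507
```

Call:
servo_tool([
  {"ax": 0,"ay": 0,"az": -0.1,"fingers": 75,"x": 0.01,"y": -0.01,"z": 0},
  {"ax": 0,"ay": 0,"az": -0.2,"fingers": 75,"x": 0.02,"y": -0.02,"z": 0},
  {"ax": 0,"ay": 0,"az": -0.3,"fingers": 75,"x": 0.03,"y": -0.03,"z": 0},
  {"ax": 0,"ay": 0,"az": -0.4,"fingers": 75,"x": 0.04,"y": -0.04,"z": 0},
  {"ax": 0,"ay": 0,"az": -0.5,"fingers": 75,"x": 0.048,"y": -0.044,"z": 0},
  {"ax": 0,"ay": 0,"az": -0.6,"fingers": 75,"x": 0.048,"y": -0.044,"z": 0},
  {"ax": 0,"ay": 0,"az": -0.7,"fingers": 75,"x": 0.048,"y": -0.044,"z": 0},
  {"ax": 0,"ay": 0,"az": -0.8,"fingers": 75,"x": 0.048,"y": -0.044,"z": 0},
])

```text
time_s: 34.05
position: [439.1, 164.7, 119.5]
tcp_rot: [[-0.44, 0.898, 0.001], [0.898, 0.44, -0.0], [-0.001, 0.001, -1.0]]
ft_force: [0.4, -0.3, -0.2]
finger_gap: 0.706
```

Call:
servo_tool([
  {"ax": 0,"ay": 0,"az": -0.1,"fingers": 75,"x": 0,"y": 0,"z": 0},
  {"ax": 0,"ay": 0,"az": -0.2,"fingers": 75,"x": 0,"y": 0,"z": 0},
  {"ax": 0,"ay": 0,"az": -0.3,"fingers": 75,"x": 0,"y": 0,"z": 0},
  {"ax": 0,"ay": 0,"az": -0.4,"fingers": 75,"x": 0,"y": 0,"z": 0},
  {"ax": 0,"ay": 0,"az": -0.5,"fingers": 75,"x": 0,"y": 0,"z": 0},
  {"ax": 0,"ay": 0,"az": -0.518,"fingers": 75,"x": 0,"y": 0,"z": 0},
  {"ax": 0,"ay": 0,"az": -0.518,"fingers": 75,"x": 0,"y": 0,"z": 0},
])

```text
time_s: 34.63
position: [438.8, 164.9, 119.3]
tcp_rot: [[0.056, 0.998, 0.001], [0.998, -0.056, -0.0], [0.0, 0.001, -1.0]]
ft_force: [0.2, 0.5, -1.1]
finger_gap: 0.704
```

```bash
python3 st.py
```

```text
time_s 34.633
joint_pos [0.047, 0.398, -0.564, 2.097, 0.317, 0.728, -0.776]
position [438.83, 164.919, 119.31]
tcp_rot [[0.056, 0.998, 0.001], [0.998, -0.056, -0.0], [0.0, 0.001, -1.0]]
ft_force [0.197, 0.455, -1.107]
finger_gap 0.704
jig tcp [  8.9 -50.7 119.3] jig R [[-0.002, 1.0, 0.001], [1.0, 0.002, 0.0], [0.0, 0.001, -1.0]]
```

Call:
servo_tool([
  {"ax": 0,"ay": 0,"az": 0,"fingers": 75,"x": 0,"y": 0,"z": -0.035},
  {"ax": 0,"ay": 0,"az": 0,"fingers": 75,"x": 0,"y": 0,"z": -0.07},
  {"ax": 0,"ay": 0,"az": 0,"fingers": 75,"x": 0,"y": 0,"z": -0.095},
  {"ax": 0,"ay": 0,"az": 0,"fingers": 75,"x": 0,"y": 0,"z": -0.107},
  {"ax": 0,"ay": 0,"az": 0,"fingers": 75,"x": 0,"y": 0,"z": -0.113},
  {"ax": 0,"ay": 0,"az": 0,"fingers": 75,"x": 0,"y": 0,"z": -0.113},
  {"ax": 0,"ay": 0,"az": 0,"fingers": 75,"x": 0,"y": 0,"z": -0.113},
])

```text
time_s: 35.22
position: [439.1, 165.4, 6.4]
tcp_rot: [[0.056, 0.998, 0.001], [0.998, -0.056, 0.001], [0.001, 0.001, -1.0]]
ft_force: [0.8, -0.1, 1.1]
finger_gap: 0.705
```

Call:
servo_tool([
  {"ax": 0,"ay": 0,"az": 0,"fingers": 75,"x": 0,"y": 0.005,"z": 0},
  {"ax": 0,"ay": 0,"az": 0,"fingers": 75,"x": 0,"y": 0.01,"z": 0},
  {"ax": 0,"ay": 0,"az": 0,"fingers": 75,"x": 0,"y": 0.015,"z": 0},
  {"ax": 0,"ay": 0,"az": 0,"fingers": 75,"x": 0.001,"y": 0.018,"z": 0},
  {"ax": 0,"ay": 0,"az": 0,"fingers": 75,"x": 0.001,"y": 0.021,"z": 0},
  {"ax": 0,"ay": 0,"az": 0,"fingers": 75,"x": 0.001,"y": 0.022,"z": 0},
  {"ax": 0,"ay": 0,"az": 0,"fingers": 75,"x": 0.001,"y": 0.022,"z": 0},
])

```text
time_s: 35.8
position: [439.4, 187.1, 5.5]
tcp_rot: [[0.057, 0.998, -0.001], [0.998, -0.057, -0.0], [-0.0, -0.001, -1.0]]
ft_force: [0.5, -0.4, 0.3]
finger_gap: 0.709
```

```bash
python3 st.py
```

```text
time_s 35.8
joint_pos [-0.128, 0.608, -0.415, 2.122, 0.495, 0.505, -0.974]
position [439.365, 187.13, 5.519]
tcp_rot [[0.057, 0.998, -0.001], [0.998, -0.057, -0.0], [-0.0, -0.001, -1.0]]
ft_force [0.497, -0.401, 0.265]
finger_gap 0.709
jig tcp [  8.1 -28.4   5.5] jig R [[-0.001, 1.0, -0.001], [1.0, 0.001, -0.0], [-0.0, -0.001, -1.0]]
```

Call:
servo_tool([
  {"ax": 0,"ay": 0,"az": 0,"fingers": 75,"x": 0,"y": 0.0007,"z": 0},
  {"ax": 0,"ay": 0,"az": 0,"fingers": 75,"x": 0,"y": 0.0014,"z": 0},
  {"ax": 0,"ay": 0,"az": 0,"fingers": 75,"x": 0,"y": 0.002,"z": 0},
])

```text
time_s: 36.05
position: [439.4, 188.5, 5.4]
tcp_rot: [[0.058, 0.998, -0.001], [0.998, -0.058, -0.0], [-0.0, -0.001, -1.0]]
ft_force: [-0.2, -0.0, 0.3]
finger_gap: 0.704
```

Call:
servo_tool([
  {"ax": 0,"ay": 0,"az": 0,"fingers": 75,"x": 0,"y": 0.0003,"z": 0},
  {"ax": 0,"ay": 0,"az": 0,"fingers": 75,"x": 0,"y": 0.0005,"z": 0},
])

```text
time_s: 36.22
position: [439.4, 189.2, 5.5]
tcp_rot: [[0.058, 0.998, -0.001], [0.998, -0.058, -0.0], [-0.0, -0.001, -1.0]]
ft_force: [0.5, 0.8, 0.4]
finger_gap: 0.702
```

Call:
servo_tool([
  {"ax": 0,"ay": 0,"az": 0,"fingers": 75,"x": 0,"y": 0.0003,"z": 0},
  {"ax": 0,"ay": 0,"az": 0,"fingers": 75,"x": 0,"y": 0.0005,"z": 0},
])

```text
time_s: 36.38
position: [439.4, 189.6, 5.5]
tcp_rot: [[0.058, 0.998, -0.001], [0.998, -0.058, -0.0], [-0.0, -0.001, -1.0]]
ft_force: [-0.7, 0.2, 0.5]
finger_gap: 0.709
```

Call:
servo_tool([
  {"ax": 0,"ay": 0,"az": 0,"fingers": 75,"x": 0,"y": 0.0003,"z": 0},
  {"ax": 0,"ay": 0,"az": 0,"fingers": 75,"x": 0,"y": 0.0004,"z": 0},
])

```text
time_s: 36.55
position: [439.4, 189.6, 5.5]
tcp_rot: [[0.058, 0.998, -0.001], [0.998, -0.058, -0.001], [-0.001, -0.001, -1.0]]
ft_force: [-0.3, -1.9, 0.8]
finger_gap: 0.706
```

Call:
servo_tool([
  {"ax": 0,"ay": 0,"az": 0,"fingers": 75,"x": 0,"y": 0.0004,"z": 0},
  {"ax": 0,"ay": 0,"az": 0,"fingers": 75,"x": 0,"y": 0.0006,"z": 0},
])

```text
time_s: 36.72
position: [439.3, 189.7, 5.5]
tcp_rot: [[0.059, 0.998, -0.001], [0.998, -0.059, -0.002], [-0.002, -0.001, -1.0]]
ft_force: [0.5, -4.7, 2.0]
finger_gap: 0.704
```

Call:
servo_tool([
  {"ax": 0,"ay": 0,"az": 0,"fingers": 75,"x": 0,"y": 0.0004,"z": 0},
  {"ax": 0,"ay": 0,"az": 0,"fingers": 75,"x": 0,"y": 0.0006,"z": 0},
])

```text
time_s: 36.88
position: [439.3, 189.7, 5.5]
tcp_rot: [[0.059, 0.998, -0.002], [0.998, -0.059, -0.003], [-0.003, -0.001, -1.0]]
ft_force: [-1.1, -5.9, 4.2]
finger_gap: 0.703
```

Call:
servo_tool([
  {"ax": 0,"ay": 0,"az": 0,"fingers": 75,"x": 0,"y": 0.0003,"z": 0},
  {"ax": 0,"ay": 0,"az": 0,"fingers": 75,"x": 0,"y": 0.0003,"z": 0},
])

```text
time_s: 37.05
position: [439.4, 189.7, 5.5]
tcp_rot: [[0.059, 0.998, -0.002], [0.998, -0.059, -0.003], [-0.003, -0.001, -1.0]]
ft_force: [-0.9, -5.8, 3.4]
finger_gap: 0.707
```

Call:
servo_tool([
  {"ax": 0,"ay": 0,"az": 0,"fingers": 75,"x": 0,"y": -0.003,"z": 0},
  {"ax": 0,"ay": 0,"az": 0,"fingers": 75,"x": 0,"y": -0.01,"z": 0},
  {"ax": 0,"ay": 0,"az": 0,"fingers": 75,"x": 0,"y": -0.02,"z": 0.01},
  {"ax": 0,"ay": 0,"az": 0,"fingers": 75,"x": 0,"y": -0.025,"z": 0.04},
  {"ax": 0,"ay": 0,"az": 0,"fingers": 75,"x": 0,"y": -0.03,"z": 0.08},
  {"ax": 0,"ay": 0,"az": 0,"fingers": 75,"x": 0,"y": -0.05,"z": 0.12},
  {"ax": 0,"ay": 0,"az": 0,"fingers": 75,"x": 0.01,"y": -0.08,"z": 0.15},
  {"ax": 0,"ay": 0,"az": 0,"fingers": 75,"x": 0.02,"y": -0.11,"z": 0.18},
])

```text
time_s: 37.72
position: [457.6, 86.4, 182.8]
tcp_rot: [[0.054, 0.999, 0.001], [0.999, -0.054, 0.001], [0.001, 0.001, -1.0]]
ft_force: [1.5, -0.8, -0.3]
finger_gap: 0.703
```

Call:
servo_tool([
  {"ax": 0,"ay": 0,"az": 0,"fingers": 75,"x": 0,"y": -0.04,"z": 0},
  {"ax": 0,"ay": 0,"az": 0,"fingers": 75,"x": 0,"y": -0.08,"z": 0},
  {"ax": 0,"ay": 0,"az": 0,"fingers": 75,"x": 0,"y": -0.11,"z": 0},
  {"ax": 0,"ay": 0,"az": 0,"fingers": 75,"x": 0,"y": -0.12,"z": 0},
  {"ax": 0,"ay": 0,"az": 0,"fingers": 75,"x": 0,"y": -0.12,"z": 0},
])

```text
time_s: 38.13
position: [457.7, -36.7, 180.8]
tcp_rot: [[0.063, 0.998, -0.0], [0.998, -0.063, -0.001], [-0.001, -0.0, -1.0]]
ft_force: [-0.1, -0.3, -0.0]
finger_gap: 0.71
```

```bash
python3 st.py|head -6; python3 look.py pics/l8.png scene 245 140 75 50 5 top 180 175 55 70 5 scene 340 235 90 75 3;  python3 -c "
import cv2;print(cv2.imread('pics/l8.png').shape)
im=cv2.imread('pics/l8.png');cv2.imwrite('pics/l8.png',im[:,:])"
```

```text
time_s 38.133
joint_pos [0.494, 0.271, -0.554, 2.072, 0.19, 0.847, -0.233]
position [457.72, -36.657, 180.771]
tcp_rot [[0.063, 0.998, -0.0], [0.998, -0.063, -0.001], [-0.001, -0.0, -1.0]]
ft_force [-0.109, -0.324, -0.024]
finger_gap 0.71
[457.9 -32.  180.9]
(350, 932, 3)
```

```bash
python3 -c "
import cv2
im=cv2.imread('pics/l8.png'); h,w=im.shape[:2]; s=min(800/w,1); cv2.imwrite('pics/l9.png',cv2.resize(im,None,fx=s,fy=s,interpolation=cv2.INTER_AREA))"
```

```text
(no output)
```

View pics/l9.png

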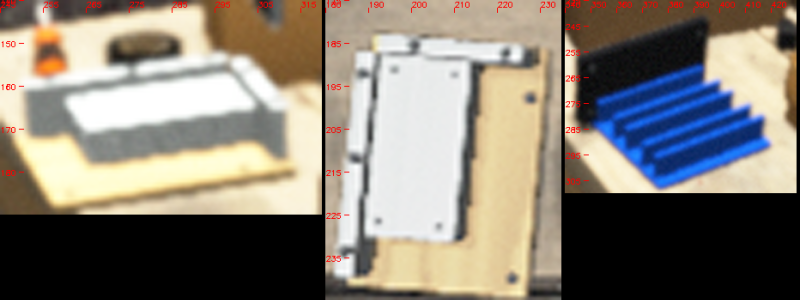

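```bash
python3 -c "
from bench import job_done
print(job_done())"
```

```text
the job is handed in; nothing more can be done
None
```

The two aluminium plates from the rack now lie flat on the plate in the jig, and I pushed all three into the corner as one pile. The job is handed in; the hand-in gives no verdict, so the result rests on my own checks.

**How it was done:** I laid each plate on at a tilt and pulled the fingers out from under it. Then I pushed the pile against the long stop, then the end stop, then the long stop again to check.

**Pressing:** readings at the stops peaked at about 9 N, against both the long stop and the end stop, and the pile moved no further. In the last long-stop push it did not move at all (about 6 N).

**Final look:** at about 38 s the pile sat straight in the corner, flush against the stops as far as the pictures show (about 3 mm per pixel). The black plate still stands in the rack and the gripper is clear.

**Disagreements:**
- The arm could not tilt the plates as flat as planned because wrist joint 5 was at its limit, so I laid them from 40° instead of 28°.
- The last long-stop contact came 0.4 mm short of where I expected it, which is within the calibration error.
- I did not push the end stop a second time after that last long-stop push; only the final picture covers it.

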